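Complete the hardware trays for a gantry router build

TASK

Before assembly, sort the loose router hardware into its trays: put each of the two corner brackets, the two shaft couplings and the levelling foot into an empty pocket of the tray that already holds its kind, one part to a pocket, each standing upright on its base as it stood on the table, so that all three trays are full. Leave the caliper lying where it is.

Things in the scene. Friction and masses are not known exactly. Their poses are not given: they have to be found in the camera images.
- bracket_1: Loose cast aluminium corner bracket, 42 (x) x 38 (y) x 42 mm tall, 70 g. Origin: centre of underside, z up; any yaw. 6 mm foot plate; 6 mm upright plate along its -x edge; a web on each side, outer faces at y = +-19 mm: grip these. Webs slope down towards +x: at 32 mm height they span x = -21 to +1 mm; grip there, at x = -9 mm.
- bracket_2: Loose cast aluminium corner bracket, 42 (x) x 38 (y) x 42 mm tall, 70 g. Origin: centre of underside, z up; any yaw. 6 mm foot plate; 6 mm upright plate along its -x edge; a web on each side, outer faces at y = +-19 mm: grip these. Webs slope down towards +x: at 32 mm height they span x = -21 to +1 mm; grip there, at x = -9 mm.
- coupling_1: Loose jaw shaft coupling standing on end: aluminium cylinder, 35 mm diameter, 48 mm tall, interrupted dark rubber band round its middle, about 110 g. Origin: centre of its underside, z up along its axis. Grip across the diameter, about 35 mm above the origin.
- coupling_2: Loose jaw shaft coupling standing on end: aluminium cylinder, 35 mm diameter, 48 mm tall, interrupted dark rubber band round its middle, about 110 g. Origin: centre of its underside, z up along its axis. Grip across the diameter, about 35 mm above the origin.
- foot_1: Loose levelling foot standing on its base: round black base, 40 mm diameter, 14 mm high, steel hex nut on it (20 mm wide, up to 22 mm height), upright threaded steel stud of 10 mm diameter ending 75 mm above the underside; about 100 g. Origin: centre of its underside, z up along the stud. Grip the stud, about 52 mm above the origin.
- bracket_tray: Fixed shallow grey tray, 202 x 70 x 13 mm. Origin: centre of underside; x along its length, away from the robot. Pockets 62 x 62 mm inside, centred at x = -66, 0, +66 mm, y = 0; floor 4 mm above the origin; walls and dividers 4 mm thick. All trays look alike but for their contents. Bracket tray: a bracket (42 mm tall) fixed at x = +66; pockets x = -66 and 0 empty.
- coupling_tray: Fixed shallow grey tray, 202 x 70 x 13 mm. Origin: centre of underside; x along its length, away from the robot. Pockets 62 x 62 mm inside, centred at x = -66, 0, +66 mm, y = 0; floor 4 mm above the origin; walls and dividers 4 mm thick. All trays look alike but for their contents. Coupling tray: a coupling (48 mm tall) fixed at x = +66; pockets x = -66 and 0 empty.
- foot_tray: Fixed shallow grey tray, 202 x 70 x 13 mm. Origin: centre of underside; x along its length, away from the robot. Pockets 62 x 62 mm inside, centred at x = -66, 0, +66 mm, y = 0; floor 4 mm above the origin; walls and dividers 4 mm thick. All trays look alike but for their contents. Foot tray: feet (75 mm tall) fixed at x = 0 and +66; only pocket x = -66 empty.
- caliper: Bystander: loose steel dial caliper lying flat; beam 230 x 16 x 4 mm along its x axis, pointing roughly away from the robot; jaws (48 mm to +y, 28 mm to -y) and dial (14 mm high, 36 mm across, at x = -50 mm) at the end near the robot. Origin: middle of the beam, at the table.
There are look-alikes about, which are no part of the job. Leave any blue or green look-alike of the coupling_1 alone.

How it is judged:
By the outcome, as a careful person would: the job done as asked, in the order asked, and still so for the second after the job is handed in, with the robot touching nothing.
It also fails if it takes over 144 s, if anything falls off the work surface, if the arm or the gripper's body presses on something with over 40 N, if the wrist force passes 120 N, or if a joint passes its speed limit or range.

ROBOT

A 6-joint arm with a two-finger parallel gripper is mounted at the origin on the work surface. World frame = base frame: x ahead of the robot, y to its left, z up, the work surface at z = 0. Lengths are in mm, angles in rad, forces in N, time in s.
With the tool pointing down it reaches from about 275 to 1000 mm from the base axis. Payload 8.4 kg.
Tool frame: the origin (TCP) lies at the very end of the fingers, on their centre line; the grasp point (between the pads) lies behind it (r.grip_point_offset is the x of the grasp point in the tool frame, in mm); x points along the fingers, z is the direction in which the jaws open and shut, and the axes are right-handed (so a half turn about x gives the same grasp; the last joint's range is limited). The gripper opens to 85 mm and grips with 20 to 120 N. Pads are 22 mm wide; open, the fingers measure 114 mm over their backs; the gripper's body (76 mm by 85 mm) begins 54 mm behind the grasp point. The pads swing forward as they close: fully open they stand 13 mm farther back than shut.
Start: joints at [-1.334, 0.353, 1.633, -0, 1.155, -0.002], TCP at [147.834, -607.267, 199.681] pointing down, gripper open.
Joint ranges: [-2.63, 2.63], [-0.92, 2.1], [0.06, 2.66], [-1.3, 4.44], [0, 2.69], [-3.02, 3.02]. Speed limits (rad/s): [2.22, 2.22, 2.79, 3.14, 3.14, 3.14].

INTERFACE

Orientations are given as [roll, pitch, yaw] about the fixed x, y, z axes, in that order (R = Rz(yaw) Ry(pitch) Rx(roll)).
In Python, from rig import r, vision, order gives the robot as it stands. The module is installed in compiled form; this text tells all that it offers.
- The arm moves only by the tool step_arm, never from a script. Its argument "rows" is a list of rows, each a list of 7 numbers: the shift along the world's x, y, z in mm, then the turn, a rotation vector about the world's x, y, z in rad, then the finger opening in mm, from 0 to 85.4. A call has exactly 8 rows; each row is the pose to reach, as a shift and turn from the pose measured when the call began; what a row does not reach only later rows make up. A row lasts 1/8 s, in which the tool goes at most 62.5 mm and 10.7 degrees, less where a joint would pass 70% of its speed; a pose out of reach is approached as far as the arm can. A call with a gripper value outside its range is refused whole. The fingers move at their own pace and stop on an object; "force" is the grip in N (left out, the last holds). Time passes only in rows, so rows that repeat a pose let the fingers close, or fill a call up. It gives the time, the measured TCP pose, the force and the opening at its end, in the units of the state.
- r.sense(): the state, without advancing time (a new reading comes with each control period).
- vision.grab_frame(name): name is "side" or "top"; returns (picture, depth): 400x640x3 uint8, red, green, blue; 400x640 float32, mm along the optical axis (not along the pixel's ray), 0 where there is no reading.
- vision.camera_info(name): a dict with "K" (3x3 intrinsics, pixels), "origin" and "attitude" of the camera in the world. Camera axes: x right, y down, z forward; pixel columns grow to the right and rows downward; lengths in mm; the calibration is good to about 2 mm. A picture is of the moment at which its call begins. camera_info takes no time and is no camera call.
- order.sign_off(): hands the job in, once; it reports no verdict.
The state is a dict: "clock": time; "qpos": joint angles; "qvel": joint speeds; "joint_efforts": joint torques, N m; "eef_pos": TCP position; "tcp_rot": TCP orientation; "contact_force": force on the tool from outside, world axes, zero at the start; "wrist_torque": the same for the moment, N m; "opening": opening from 0.0 (shut) to 1.0 (fully open).
Only numpy, scipy, OpenCV 4.12 (cv2) and the standard library are available. Lean on these libraries where they do the work, as an engineer would, in place of code of your own. Each camera call takes 0.05 s, during which the arm holds its last target.

## Working session

There is one attempt and no reset: what is moved stays moved. The work goes in short steps, Python scripts to look and compute and a tool call to move; the robot and the scene stay as the last step left them, time stands still between calls to the robot, and variables do not carry over. Pictures are saved under pics/ and viewed, and the job is handed in when it is done.

Besides the shell and the picture viewer there is one more tool, called after "Call:" in YAML: its name, and indented under it one key for each argument. step_arm: Moves the arm, as the interface text tells. Its arguments: {"type":"object","properties":{"rows":{"type":"array"},"force":{"type":"number"}},"required":["rows"]}

```bash
mkdir -p pics; cat > h.py <<'E'
import numpy as np, cv2
from rig import r, vision, order
def grab(n,tag):
    im,d=vision.grab_frame(n); np.savez(f'{tag}_{n}.npz',im=im,d=d); cv2.imwrite(f'pics/{tag}_{n}.png',im[:,:,::-1]); return im,d
def load(n,tag):
    z=np.load(f'{tag}_{n}.npz'); return z['im'],z['d']
E
python3 - <<'E'
from h import *
for n in('side','top'):
    print(vision.camera_info(n)); grab(n,'a')
print(r.sense(), r.grip_point_offset)
E
```

```text
{'K': array([[411.0185485 ,   0.        , 320.01887504],
       [  0.        , 411.0185485 , 204.68207222],
       [  0.        ,   0.        ,   1.        ]]), 'origin': array([203.33659885, 655.50594169, 670.79510595]), 'attitude': array([-2.28740663, -0.01391253, -2.67862372])}
{'K': array([[403.75911132,   0.        , 312.71792344],
       [  0.        , 403.75911132, 199.43599231],
       [  0.        ,   0.        ,   1.        ]]), 'origin': array([327.14595424,  -3.92253524, 896.11936233]), 'attitude': array([-2.95290809, -0.00441763, -1.58254035])}
{'clock': 0.1, 'qpos': array([-1.33442297e+00,  3.53575929e-01,  1.63405627e+00,  3.38660672e-05,
        1.15518900e+00, -2.43990697e-03]), 'qvel': array([ 0.0012507 ,  0.00064037, -0.00320519,  0.00123048, -0.00230498,
       -0.00034545]), 'joint_efforts': array([ 5.40289511e-04, -6.06358624e+01, -3.42818749e+01,  5.01684872e-05,
        3.85777355e-03,  7.36089930e-06]), 'eef_pos': array([ 147.72285522, -606.81786552,  199.04011828]), 'tcp_rot': array([3.11395237, 1.56956739, 1.78195562]), 'contact_force': array([0.17155316, 0.08130045, 0.33392225]), 'wrist_torque': array([-0.0208808 ,  0.04058775,  0.00680826]), 'opening': 1.0022839217848398} -18.700000000000003
```

View pics/a_side.png

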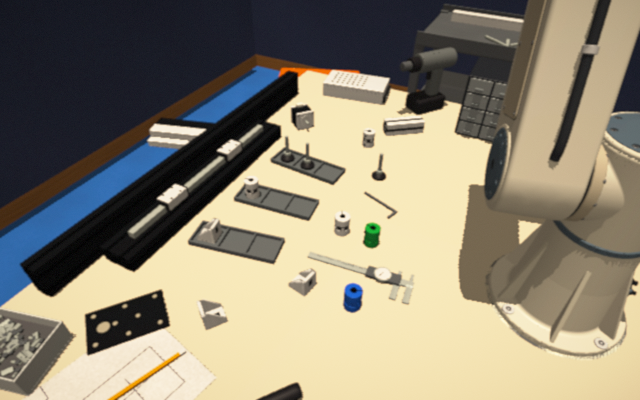

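View pics/a_top.png

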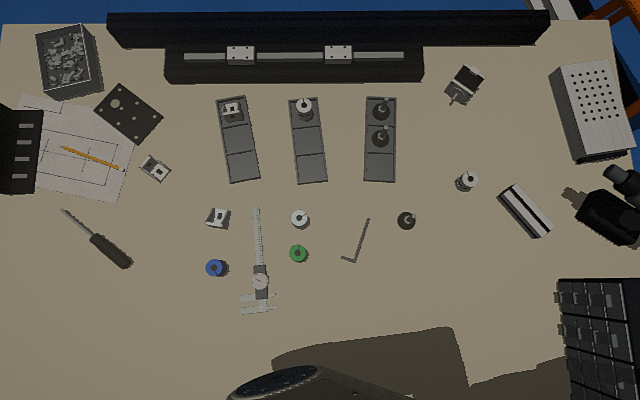

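The top view shows these candidates:
- **Brackets:** (155,168) and (218,217). The third, at (232,110), is fixed in its tray.
- **Silver couplings:** (300,218) and (467,181). The fixed one is at (304,108). Blue (216,267) and green (298,253) are look-alikes.
- **Feet:** (407,220). The fixed ones are at (381,105) and (381,137). The motor at (465,85) is not a part.
- **Trays, left to right:** bracket, coupling, foot.

Next I'll check crops and measure.

```bash
cat >> h.py <<'E'
from scipy.spatial.transform import Rotation as Ro
def cam(n):
    c=vision.camera_info(n); return c['K'],Ro.from_euler('xyz',c['attitude']).as_matrix(),c['origin']
def cloud(n,d):
    K,R,o=cam(n); v,u=np.mgrid[:400,:640]
    p=np.stack([(u-K[0,2])/K[0,0]*d,(v-K[1,2])/K[1,1]*d,d],-1)
    return p@R.T+o
def ray(n,u,v,z):
    K,R,o=cam(n); q=R@[(u-K[0,2])/K[0,0],(v-K[1,2])/K[1,1],1]
    return o+q*(z-o[2])/q[2]
def proj(n,p):
    K,R,o=cam(n); q=R.T@(np.asarray(p,float)-o); q=K@q; return q[:2]/q[2]
E
cat > m.py <<'E'
from h import *
im,d=load('top','a'); P=cloud('top',d); ims,ds=load('side','a'); Ps=cloud('side',ds)
print('table z', np.median(P[225:260,330:345,2]), np.median(Ps[300:330,230:280,2]))
tiles=[]
for name,u,v in [('b1',155,168),('b2',218,217),('c1',300,218),('c2',467,181),('f',407,220),('green',298,253),('tb',235,140),('tc',308,140)]:
    w=P[v-18:v+19,u-18:u+19]; 
    q=w.reshape(-1,3); t=q[(q[:,2]>8)&(q[:,2]<90)]
    hi=q[q[:,2]>0.8*np.percentile(t[:,2],97)]
    m=t[:,:2].mean(0)
    S=Ps.reshape(-1,3); S=S[(np.hypot(S[:,0]-m[0],S[:,1]-m[1])<35)&(S[:,2]>8)&(S[:,2]<90)]
    print(name,'mean',m.round(),'zmax top',np.percentile(t[:,2],97).round(1),'side zmax',np.percentile(S[:,2],98).round(1),'hi xy',hi[:,:2].mean(0).round(1),'rng',hi[:,:2].min(0).round(),hi[:,:2].max(0).round(),'proj side',proj('side',[*m,20]).round())
    a=cv2.resize(im[v-18:v+19,u-18:u+19],(200,200),interpolation=cv2.INTER_CUBIC)
    us,vs=proj('side',[*m,20]).astype(int); b=cv2.resize(ims[max(0,vs-18):vs+19,us-18:us+19],(200,200),interpolation=cv2.INTER_CUBIC)
    tiles.append(np.vstack([a,b]))
cv2.imwrite('pics/crops1.png',np.hstack(tiles[:4])[:,:,::-1]);cv2.imwrite('pics/crops2.png',np.hstack(tiles[4:])[:,:,::-1])
E
python3 m.py
```

```text
table z 0.43385177561469845 -0.5813332279445831
b1 mean [572. 349.] zmax top 43.7 side zmax 43.0 hi xy [566.9 340.3] rng [327.  -4.] [595. 370.] proj side [210. 313.]
b2 mean [451. 199.] zmax top 43.6 side zmax 42.3 hi xy [436.6 191.3] rng [327.  -4.] [460. 222.] proj side [307. 280.]
c1 mean [449.  21.] zmax top 50.7 side zmax 48.9 hi xy [446.7  20.4] rng [327.  -4.] [469.  37.] proj side [344. 225.]
c2 mean [ 529. -345.] zmax top 50.7 side zmax 49.0 hi xy [ 525.1 -339.1] rng [ 327. -366.] [548.  -4.] proj side [370. 140.]
f mean [ 446. -214.] zmax top 75.0 side zmax 75.3 hi xy [ 435.5 -195.2] rng [ 327. -222.] [451.  -4.] proj side [381. 171.]
green mean [376.  24.] zmax top 51.1 side zmax 49.3 hi xy [374.4  23.4] rng [327.  -4.] [393.  41.] proj side [373. 236.]
tb mean [642. 166.] zmax top 14.9 side zmax 13.9 hi xy [627.1 159.7] rng [327.  -4.] [680. 204.] proj side [237. 238.]
tc mean [636.   1.] zmax top 15.6 side zmax 14.9 hi xy [633.5  -3.9] rng [327. -37.] [679.  41.] proj side [278. 196.]
```

View pics/crops1.png

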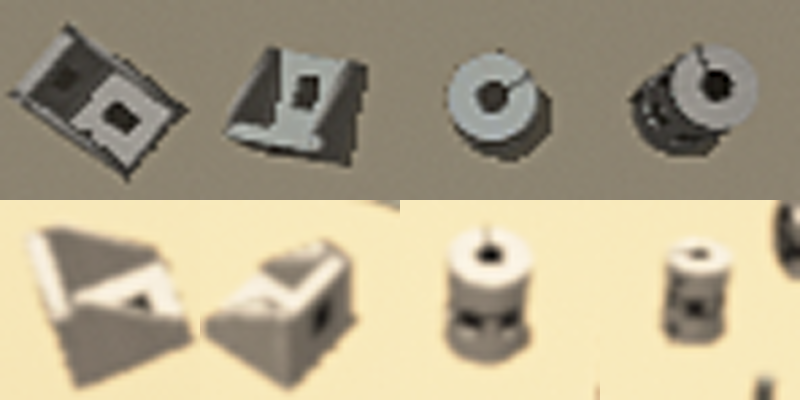

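View pics/crops2.png

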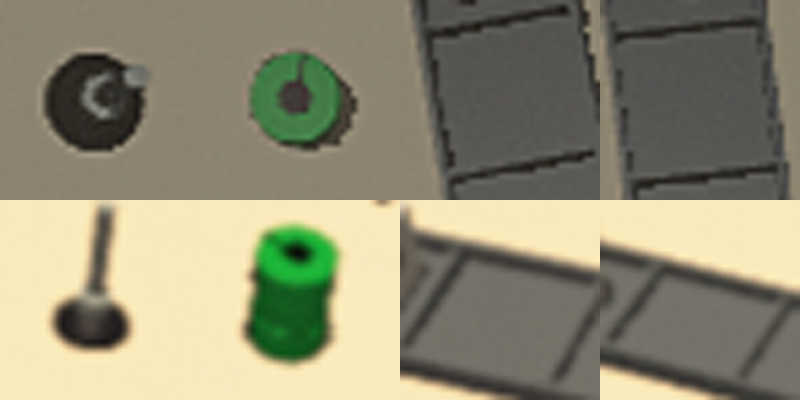

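```bash
cat > m2.py <<'E'
from h import *
import sys
tag=sys.argv[1] if len(sys.argv)>1 else 'a'
for n in('top','side'):
    im,d=load(n,tag); P=cloud(n,d); ok=d>0
    K,R,o=cam(n)
    print(n)
    def sel(x,y,rad,lo,hi): return P[ok&(np.hypot(P[...,0]-x,P[...,1]-y)<rad)&(P[...,2]>lo)&(P[...,2]<hi)]
    for nm,x,y in [('c1',448,20),('c2',527,-343),('green',376,24),('blue',345,190)]:
        q=sel(x,y,35,44,56); c=cv2.minEnclosingCircle(q[:,:2].astype(np.float32))
        print(nm,len(q),'top z',np.median(q[:,2]).round(1),'mec',np.round(c[0],1),round(c[1],1),'mean',q[:,:2].mean(0).round(1))
    q=sel(446,-214,40,62,90); print('stud',len(q),q.mean(0).round(1) if len(q) else '')
    q=sel(446,-214,40,9,17); c=cv2.minEnclosingCircle(q[:,:2].astype(np.float32)); print('base',len(q),'z',np.median(q[:,2]).round(1),np.round(c[0],1),round(c[1],1))
    for nm,x,y in [('b1',572,349),('b2',451,199)]:
        q=sel(x,y,40,4,56); rr=cv2.minAreaRect(q[:,:2].astype(np.float32)); print(nm,len(q),'foot rect',np.round(rr[0],1),np.round(rr[1],1),round(rr[2],1))
        t=sel(x,y,40,39,56); rr=cv2.minAreaRect(t[:,:2].astype(np.float32)); print('  top',len(t),np.median(t[:,2]).round(1),np.round(rr[0],1),np.round(rr[1],1),round(rr[2],1))
    for nm,x,y in [('tb',642,163),('tc',636,1),('tf',636,-160)]:
        q=P[ok&(abs(P[...,0]-x)<130)&(abs(P[...,1]-y)<60)&(P[...,2]>3.3)&(P[...,2]<17)]
        rr=cv2.minAreaRect(q[:,:2].astype(np.float32)); f=P[ok&(abs(P[...,0]-x+30)<12)&(abs(P[...,1]-y)<12)]
        print(nm,len(q),np.round(rr[0],1),np.round(rr[1],1),round(rr[2],1),'rim',np.percentile(q[:,2],97).round(1),'floor',np.median(f[:,2]).round(1))
E
python3 m2.py; python3 - <<'E'
from h import *
im,d=load('top','a');print(d.shape,np.unique(np.round(d[225:260,330:345],2)).size, cloud('top',d)[225:260,330:345,2].std())
E
```

```text
top
c1 209 top z 48.2 mec [450.1  21.3] 17.2 mean [450.3  21.2]
c2 204 top z 47.9 mec [ 531.3 -349.4] 17.7 mean [ 530.9 -349.1]
green 223 top z 48.6 mec [376.4  24.6] 17.4 mean [376.3  24.5]
blue 233 top z 48.4 mec [348.2 198. ] 17.8 mean [348.4 197.7]
stud 28 [ 447.1 -215.7   72.6]
base 122 z 11.6 [ 446.5 -216. ] 18.4
b1 428 foot rect [562.  343.7] [49.5 49.2] 54.4
  top 72 41.8 [576.2 353.6] [17.7 37.8] 50.0
b2 378 foot rect [456.2 207.1] [53.2 46.1] 79.1
  top 70 42.1 [443.3 202.4] [38.3 14.5] 82.3
tb 1897 [641.4 162. ] [256.4 116.5] 0.4 rim 14.8 floor 4.2
tc 1784 [637.8   0.9] [254.  117.4] 0.1 rim 14.7 floor 4.8
tf 1962 [ 634.7 -159.3] [254.2 118.2] 3.6 rim 15.7 floor 4.8
side
c1 146 top z 47.3 mec [452.3  21.7] 18.8 mean [452.7  23.4]
c2 68 top z 47.4 mec [ 531.5 -347.9] 20.0 mean [ 533.6 -347.6]
green 153 top z 47.3 mec [378.8  25.2] 18.9 mean [379.   26.5]
blue 233 top z 47.0 mec [352.1 198.5] 18.4 mean [351.  199.9]
stud 22 [ 449.6 -213.3   69.9]
base 50 z 11.8 [ 449.6 -214.1] 17.9
b1 578 foot rect [563.4 349.4] [42.7 60.6] 55.1
  top 93 41.3 [579.2 354.5] [15.  40.1] 54.4
b2 451 foot rect [460.  201.5] [40.4 44.1] 81.1
  top 77 41.1 [446.2 203.1] [39.1 14.9] 77.5
tb 1647 [646.2 163.2] [204.   75.3] 10.9 rim 14.2 floor 4.1
tc 1264 [639.8   2.2] [202.9  75.1] 6.0 rim 14.1 floor 4.0
tf 1014 [ 626.2 -162.8] [ 79.6 233.9] 85.2 rim 15.3 floor 4.8
(400, 640) 446 55.20525561815313
```

```bash
cat > m3.py <<'E'
from h import *
im,d=load('top','a'); P=cloud('top',d)
g=cv2.cvtColor(im,cv2.COLOR_RGB2GRAY); out=im.copy()
print('grey tray',im[165,240],im[165,310],im[165,380],'table',im[240,340])
sub=np.zeros_like(g); sub[88:195,200:420]=255
m=((g<np.int32(100))&(sub>0)).astype(np.uint8)
cs,_=cv2.findContours(m,cv2.RETR_EXTERNAL,cv2.CHAIN_APPROX_NONE)
for c in cs:
    if cv2.contourArea(c)<1500: continue
    # use world points at rim plane
    pts=np.array([ray('top',*p[0],13)[:2] for p in c],np.float32)
    rr=cv2.minAreaRect(pts); print(np.round(rr[0],1),np.round(rr[1],1),round(rr[2],2))
    # long edges: fit lines via side points
    cv2.drawContours(out,[c],-1,(255,0,0),1)
    M=cv2.moments(pts.reshape(-1,1,2)); 
    print('centroid',M['m10']/M['m00'],M['m01']/M['m00'],'axis',0.5*np.degrees(np.arctan2(2*M['mu11'],M['mu20']-M['mu02'])))
cv2.imwrite('pics/trays.png',cv2.resize(out[80:240,140:480],(800,376),interpolation=cv2.INTER_NEAREST)[:,:,::-1])
E
python3 m3.py
```

```text
grey tray [93 92 88] [93 92 87] [82 82 79] table [141 132 113]
[635.3   1.6] [205.1  70.3] 6.05
centroid 627.9030351137138 0.5237578082434202 axis 6.413833755518305
[ 637.5 -165.4] [ 72.  205.7] 86.12
centroid 637.1134459241782 -165.42866473980698 axis -3.722632863085265
[640.5 160.9] [206.4  72.4] 10.81
centroid 640.9760406325764 161.18554784580868 axis 11.130466144042808
```

View pics/trays.png

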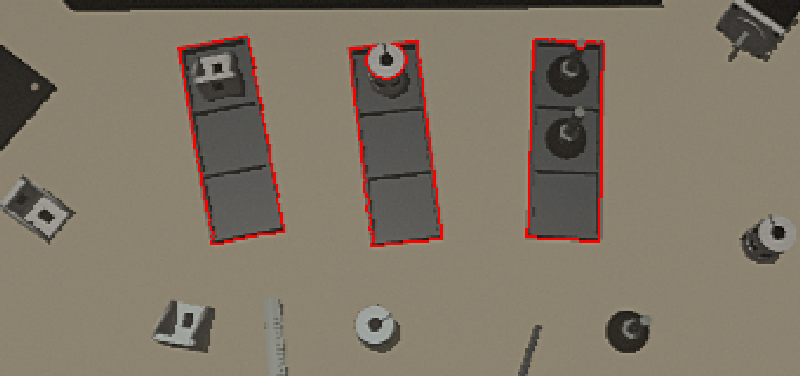

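```bash
cat > m4.py <<'E'
from h import *
T=[];S=[]
for (u,v,us,vs) in [(155,168,210,313),(218,217,305,282)]:
    for n,l,a,b in(('top',T,u,v),('side',S,us,vs)):
        im,d=load(n,'a'); c=cv2.resize(im[b-20:b+20,a-20:a+20],(300,300),interpolation=cv2.INTER_NEAREST)
        l.append(c)
        z=np.clip(cloud(n,d)[b-20:b+20,a-20:a+20,2],0,50)*5
        l.append(cv2.applyColorMap(cv2.resize(z.astype(np.uint8),(100,300),interpolation=cv2.INTER_NEAREST) if 0 else cv2.resize(z.astype(np.uint8),(300,300),interpolation=cv2.INTER_NEAREST),cv2.COLORMAP_JET)[:,:,::-1])
cv2.imwrite('pics/b.png',cv2.resize(np.vstack([np.hstack(T),np.hstack(S)]),(800,400))[:,:,::-1])
E
python3 m4.py
```

```text
(no output)
```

View pics/b.png

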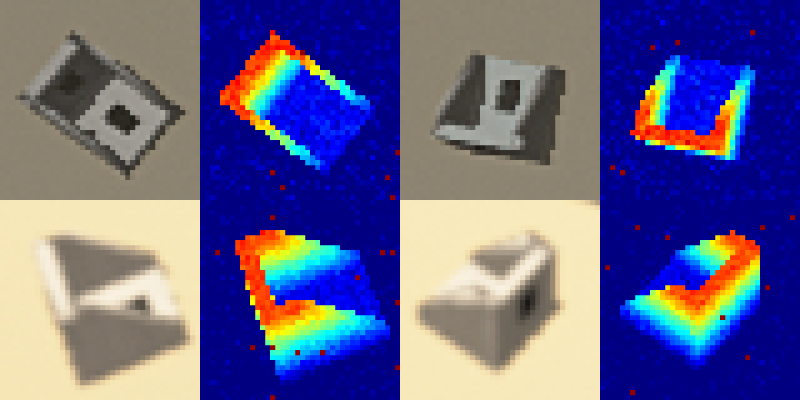

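```bash
cat > m5.py <<'E'
from h import *
import sys
tag=sys.argv[1] if len(sys.argv)>1 else 'a'
B=[('b1',565,346),('b2',457,202)]
for n in('top','side'):
    im,d=load(n,tag); d=cv2.medianBlur(d,3); P=cloud(n,d)
    for nm,x,y in B:
        near=(np.hypot(P[...,0]-x,P[...,1]-y)<45)
        m=(near&(P[...,2]>3.5)&(P[...,2]<50)).astype(np.uint8)
        k,L,st,_=cv2.connectedComponentsWithStats(m); m=L==1+np.argmax(st[1:,4])
        q=P[m]; rr=cv2.minAreaRect(q[:,:2].astype(np.float32))
        t=q[q[:,2]>38.5]; rt=cv2.minAreaRect(t[:,:2].astype(np.float32))
        hi=t[:,:2].mean(0); c=np.array(rr[0])
        yaw=[rr[2]+90*k for k in range(4)]; dr=c-hi; dy=np.degrees(np.arctan2(dr[1],dr[0]))
        print(n,nm,'rect',np.round(rr[0],1),np.round(rr[1],1),round(rr[2],1),'hi',hi.round(1),'z',np.percentile(q[:,2],95).round(1),'toprect',np.round(rt[0],1),np.round(rt[1],1),round(rt[2],1),'dir',round(dy,1))
E
python3 m5.py
```

```text
top b1 rect [568.8 343.2] [43.7 38. ] 53.1 hi [577.7 355.7] z 41.8 toprect [577.  354.4] [16.  37.5] 52.8 dir -125.5
top b2 rect [457.  202.1] [43.5 43.6] 77.8 hi [441.1 203.2] z 41.6 toprect [443.  202.9] [38.5 12.7] 78.8 dir -3.7
side b1 rect [572.  343.4] [42.6 40.3] 53.8 hi [580.5 356.2] z 41.3 toprect [580.1 353.8] [14.9 39.6] 54.5 dir -123.6
side b2 rect [460.3 200.6] [39.3 44. ] 79.9 hi [444.2 203.6] z 41.1 toprect [446.7 202.6] [38.2 14.2] 76.1 dir -10.4
```

```bash
cat > go.py <<'E'
from h import *
import sys
# usage: go.py x y z jawdeg(mod180; 'n' keep)
s=r.sense(); p=s['eef_pos']; R=Ro.from_euler('xyz',s['tcp_rot'])
z=R.as_matrix()[:,2]; a0=np.degrees(np.arctan2(z[1],z[0]))
print('t',round(s['clock'],2),'p',p.round(1),'jaw',round(a0,1),'tooldown',R.as_matrix()[:,0].round(3),'q',s['qpos'].round(2),'F',s['contact_force'].round(1),'open',round(s['opening']*85.4,1))
a=sys.argv[1:]
if a:
    t=np.array([float(k) for k in a[:3]])
    j=a0 if a[3]=='n' else float(a[3])
    opts=[j] if a[3]=='n' else [a0+((j-a0+90)%180-90)]
    opts.append(opts[0]-180 if opts[0]>a0 else opts[0]+180)
    for j in opts:
        c,sn=np.cos(np.radians(j)),np.sin(np.radians(j))
        D=np.array([[0,-sn,c],[0,c,sn],[-1,0,0]])
        print('shift',(t-p).round(1),'rot',(Ro.from_matrix(D)*R.inv()).as_rotvec().round(3),'jaw to',round(j,1))
E
python3 go.py 531.4 -348.5 110 90
```

```text
t 0.1 p [ 147.7 -606.8  199. ] jaw -76.3 tooldown [-0.     0.001 -1.   ] q [-1.33  0.35  1.63  0.    1.16 -0.  ] F [0.2 0.1 0.3] open 85.6
shift [383.7 258.3 -89. ] rot [-0.001 -0.    -0.239] jaw to -90.0
shift [383.7 258.3 -89. ] rot [ 0.000e+00 -2.000e-03  2.903e+00] jaw to 90.0
```

```bash
python3 go.py 531.4 -348.5 110 96.1
```

```text
t 0.1 p [ 147.7 -606.8  199. ] jaw -76.3 tooldown [-0.     0.001 -1.   ] q [-1.33  0.35  1.63  0.    1.16 -0.  ] F [0.2 0.1 0.3] open 85.6
shift [383.7 258.3 -89. ] rot [-0.001 -0.    -0.132] jaw to -83.9
shift [383.7 258.3 -89. ] rot [ 0.000e+00 -2.000e-03  3.009e+00] jaw to 96.1
```

Call:
step_arm:
  rows:
    - [48,32,-10,0,0,-0.02,85]
    - [96,64,-20,0,0,-0.04,85]
    - [144,97,-30,0,0,-0.06,85]
    - [192,129,-45,0,0,-0.08,85]
    - [240,161,-60,0,0,-0.1,85]
    - [288,194,-70,0,0,-0.12,85]
    - [336,226,-80,0,0,-0.13,85]
    - [384,258,-89,0,0,-0.13,85]
  force: 50

```text
clock: 1.1
eef_pos: [532.9, -347.4, 109.4]
tcp_rot: [-2.83, 1.569, 1.991]
contact_force: [0.6, -0.0, 0.5]
opening: 0.998
```

```bash
python3 go.py 531.4 -348.5 15 96.1
```

```text
t 1.1 p [ 532.9 -347.4  109.4] jaw -83.8 tooldown [-0.001  0.001 -1.   ] q [-0.58  0.46  1.68  0.    1.    0.88] F [ 0.6 -0.   0.5] open 85.3
shift [ -1.5  -1.1 -94.4] rot [-0.001 -0.001 -0.002] jaw to -83.9
shift [ -1.5  -1.1 -94.4] rot [ 1.000e-03 -2.000e-03  3.139e+00] jaw to 96.1
```

Call:
step_arm:
  rows:
    - [-1,-1,-20,0,0,0,85]
    - [-1,-1,-40,0,0,0,85]
    - [-1.5,-1,-58,0,0,0,85]
    - [-1.5,-1,-72,0,0,0,85]
    - [-1.5,-1,-84,0,0,0,85]
    - [-1.5,-1,-91,0,0,0,85]
    - [-1.5,-1,-94,0,0,0,85]
    - [-1.5,-1,-94,0,0,0,85]

```text
clock: 2.1
eef_pos: [531.6, -348.5, 15.5]
tcp_rot: [-2.955, 1.569, 1.866]
contact_force: [-0.4, 0.0, -0.2]
opening: 0.991
```

Call:
step_arm:
  rows:
    - [0,0,0,0,0,0,45]
    - [0,0,0,0,0,0,20]
    - [0,0,0,0,0,0,10]
    - [0,0,0,0,0,0,10]
    - [0,0,0,0,0,0,10]
    - [0,0,0,0,0,0,10]
    - [0,0,0,0,0,0,10]
    - [0,0,0,0,0,0,10]
  force: 50

```text
clock: 3.1
eef_pos: [535.4, -353.3, 19.7]
tcp_rot: [0.722, 1.561, -0.739]
contact_force: [-2.3, -11.4, 20.7]
opening: 0.123
```

```bash
python3 go.py 637.5 1.6 115 n
```

```text
t 3.1 p [ 535.4 -353.3   19.7] jaw -83.7 tooldown [ 0.008 -0.007 -1.   ] q [-0.58  0.58  1.73 -0.    0.82  0.88] F [ -2.3 -11.4  20.7] open 10.5
shift [102.1 354.9  95.3] rot [ 0.007  0.008 -0.   ] jaw to -83.7
shift [102.1 354.9  95.3] rot [-0.012  0.011  3.142] jaw to 96.3
```

```bash
python3 - <<'E'
from h import *
a,_=grab('side','b'); b,_=grab('top','b')
x=cv2.resize(a[90:210,300:460],(400,300)); y=cv2.resize(b[130:250,390:550],(400,300))
cv2.imwrite('pics/b2.png',np.hstack([x,y])[:,:,::-1])
E
```

```text
(no output)
```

View pics/b2.png

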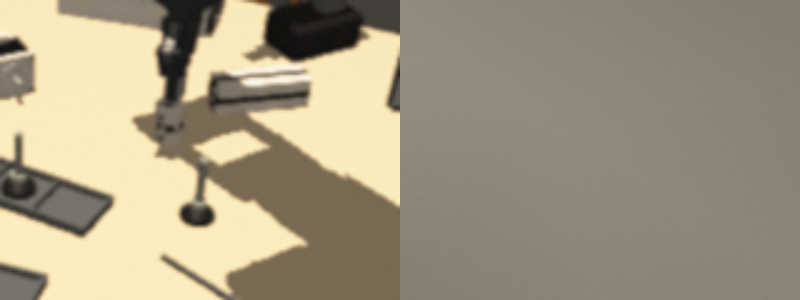

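```bash
python3 - <<'E'
from h import *
im,d=load('side','b')
cv2.imwrite('pics/b3.png',cv2.resize(im[70:160,310:430],(800,600),interpolation=cv2.INTER_CUBIC)[:,:,::-1])
E
```

```text
(no output)
```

View pics/b3.png

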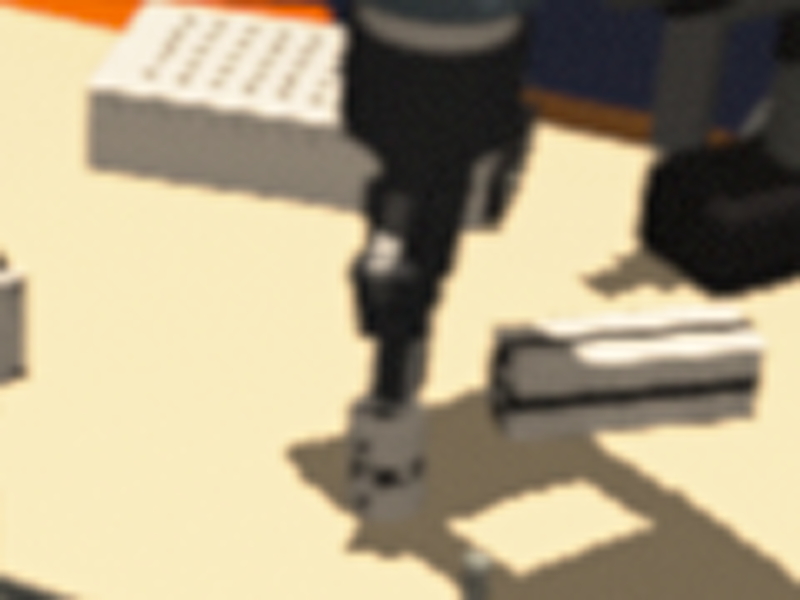

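View pics/b_top.png

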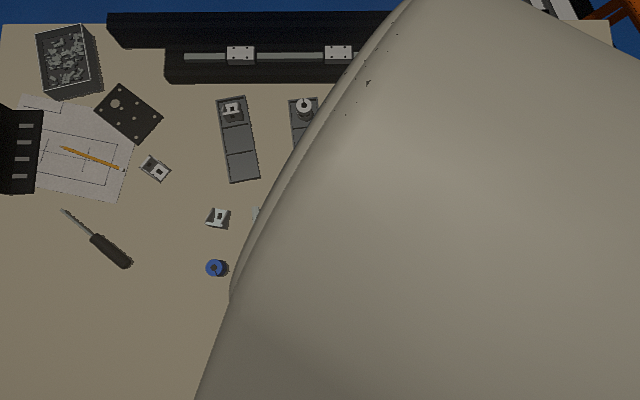

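```bash
python3 - <<'E'
from h import *
A,da=load('side','a');B,db=load('side','b')
cv2.imwrite('pics/ab.png',cv2.resize(np.hstack([A[110:160,345:395],B[110:160,345:395]]),(800,400),interpolation=cv2.INTER_NEAREST)[:,:,::-1])
Pb=cloud('side',db);Pa=cloud('side',da)
for u in (366,368,370,372):
  for v in range(112,150,3): print(u,v,Pa[v,u].round(),Pb[v,u].round()) if u in(368,) else 0
print(proj('side',[535,-353,20]),proj('side',[535,-353,48]))
E
```

```text
368 112 [ 608. -537.   -0.] [ 525. -292.  138.]
368 115 [ 600. -519.   -1.] [ 528. -303.  122.]
368 118 [ 593. -500.   -1.] [ 532. -318.  105.]
368 121 [ 585. -480.    0.] [ 536. -333.   87.]
368 124 [ 578. -460.    2.] [ 535. -333.   77.]
368 127 [ 572. -448.   -2.] [ 536. -340.   64.]
368 130 [ 539. -349.   49.] [ 536. -342.   53.]
368 133 [ 532. -334.   48.] [ 532. -333.   49.]
368 136 [ 530. -330.   41.] [ 530. -328.   42.]
368 139 [ 530. -333.   30.] [ 530. -333.   30.]
368 142 [ 530. -335.   18.] [ 530. -334.   19.]
368 145 [ 528. -333.    9.] [ 527. -329.   12.]
368 148 [ 528. -336.   -3.] [ 527. -332.   -0.]
[368.69386489 138.12968159] [369.57136663 129.89627875]
```

View pics/ab.png

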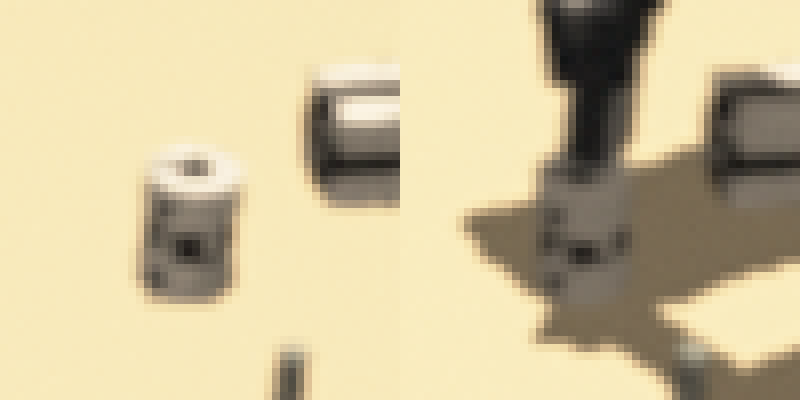

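The coupling hasn't moved. The shut fingers are standing on its top at about z = 50, although the TCP reads z = 20. I'll lift and measure where the tips really are against the reported TCP.

Call:
step_arm:
  rows:
    - [0,0,20,0,0,0,10]
    - [0,0,40,0,0,0,10]
    - [0,0,60,0,0,0,10]
    - [0,0,80,0,0,0,10]
    - [0,0,90,0,0,0,10]
    - [0,0,100,0,0,0,10]
    - [0,0,100,0,0,0,10]
    - [0,0,100,0,0,0,10]

```text
clock: 4.2
eef_pos: [535.0, -353.1, 119.1]
tcp_rot: [0.708, 1.562, -0.753]
contact_force: [0.5, 0.2, -1.1]
opening: 0.117
```

```bash
python3 go.py 531.4 -348.5 15 96.1; python3 - <<'E'
from h import *
B,db=grab('side','c')
s=r.sense()
u,v=proj('side',s['eef_pos']); print('TCP proj',u,v)
u,v=int(u),int(v)
c=cv2.resize(B[v-60:v+30,u-60:u+60],(800,600),interpolation=cv2.INTER_NEAREST)
cv2.circle(c,(400,400),4,(255,0,0),-1)
cv2.imwrite('pics/c1.png',c[:,:,::-1])
P=cloud('side',db)
for vv in range(v-30,v+30,3): print(vv,P[vv,u].round(),P[vv,u-3].round())
E
```

```text
t 4.2 p [ 535.  -353.1  119.1] jaw -83.7 tooldown [ 0.007 -0.006 -1.   ] q [-0.58  0.45  1.67 -0.    1.    0.88] F [ 0.5  0.2 -1.1] open 10.0
shift [  -3.6    4.6 -104.1] rot [ 0.006  0.007 -0.003] jaw to -83.9
shift [  -3.6    4.6 -104.1] rot [-0.011  0.01   3.139] jaw to 96.1
TCP proj 371.937759825065 107.82895573105888
77 [ 526. -292.  235.] [ 534. -293.  233.]
80 [ 529. -303.  222.] [ 536. -300.  222.]
83 [ 533. -319.  207.] [ 537. -306.  211.]
86 [ 531. -315.  200.] [ 539. -314.  199.]
89 [ 537. -335.  182.] [ 637. -599.   50.]
92 [ 535. -331.  176.] [ 636. -600.   39.]
95 [ 536. -336.  165.] [ 636. -601.   27.]
98 [ 535. -336.  157.] [ 634. -601.   17.]
101 [ 624. -605.    6.] [ 634. -602.    5.]
104 [ 621. -599.   -2.] [ 628. -587.    2.]
107 [ 611. -573.    1.] [ 620. -569.    1.]
110 [ 602. -549.    3.] [ 612. -549.    1.]
113 [ 597. -536.   -1.] [ 605. -531.   -0.]
116 [ 589. -517.   -0.] [ 599. -517.   -3.]
119 [ 581. -496.    1.] [ 590. -492.    1.]
122 [ 575. -481.   -1.] [ 583. -475.   -0.]
125 [ 569. -467.   -4.] [ 575. -454.    1.]
128 [ 536. -367.   47.] [ 543. -362.   47.]
131 [ 529. -350.   48.] [ 537. -345.   48.]
134 [ 525. -338.   45.] [ 532. -334.   45.]
```

View pics/c1.png

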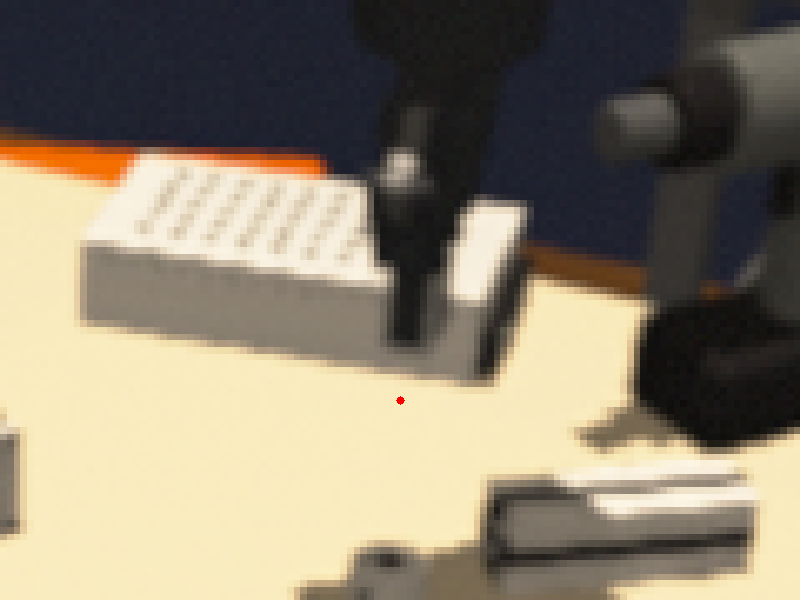

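```bash
python3 - <<'E'
from h import *
for z in (119,140,145,148,152): print(z,proj('side',[535,-353.1,z]).round(1),proj('side',[534.8,-348,z]).round(1),proj('side',[535.4,-357,z]).round(1))
B,db=load('side','c'); P=cloud('side',db)
B=B.astype(int)
for v in range(88,104): print(v,[int(B[v,u].sum()/3) for u in range(366,382)])
for v in (92,95,97,98): print(v,[tuple(P[v,u].round().astype(int)) for u in range(369,378)])
E
```

```text
119 [371.9 107.8] [371.3 108.6] [372.3 107.2]
140 [372.7 101. ] [372.1 101.7] [373.  100.4]
145 [372.8  99.3] [372.2 100.1] [373.2  98.7]
148 [373.   98.3] [372.4  99.1] [373.3  97.7]
152 [373.1  97. ] [372.5  97.7] [373.5  96.4]
88 [230, 223, 199, 138, 64, 25, 22, 25, 33, 52, 65, 87, 161, 222, 236, 236]
89 [188, 198, 180, 125, 61, 26, 24, 24, 37, 63, 75, 94, 169, 225, 236, 237]
90 [136, 144, 136, 95, 50, 26, 24, 28, 42, 69, 76, 95, 171, 224, 236, 238]
91 [121, 118, 109, 81, 43, 25, 25, 28, 43, 69, 73, 81, 138, 188, 211, 225]
92 [124, 119, 103, 75, 39, 27, 24, 26, 47, 69, 72, 72, 107, 140, 156, 168]
93 [126, 122, 103, 70, 36, 28, 25, 30, 50, 71, 71, 72, 98, 120, 129, 126]
94 [127, 122, 102, 69, 37, 26, 25, 32, 58, 76, 72, 77, 101, 119, 126, 123]
95 [127, 120, 101, 64, 33, 26, 25, 31, 60, 75, 74, 86, 112, 124, 126, 125]
96 [127, 120, 97, 59, 29, 25, 26, 35, 60, 78, 79, 97, 120, 125, 126, 123]
97 [123, 118, 93, 61, 35, 30, 25, 37, 65, 82, 92, 109, 124, 125, 125, 122]
98 [126, 117, 99, 78, 62, 53, 49, 53, 73, 94, 107, 120, 125, 126, 126, 122]
99 [124, 122, 115, 105, 94, 89, 86, 86, 93, 
[... 1416 characters left out ...]
t64(-332), np.int64(162)), (np.int64(528), np.int64(-332), np.int64(163)), (np.int64(526), np.int64(-334), np.int64(162)), (np.int64(525), np.int64(-339), np.int64(160)), (np.int64(523), np.int64(-341), np.int64(160)), (np.int64(603), np.int64(-603), np.int64(26))]
98 [(np.int64(543), np.int64(-342), np.int64(152)), (np.int64(539), np.int64(-339), np.int64(154)), (np.int64(535), np.int64(-336), np.int64(157)), (np.int64(532), np.int64(-335), np.int64(157)), (np.int64(529), np.int64(-334), np.int64(159)), (np.int64(526), np.int64(-335), np.int64(159)), (np.int64(525), np.int64(-340), np.int64(157)), (np.int64(524), np.int64(-345), np.int64(155)), (np.int64(603), np.int64(-603), np.int64(23))]
```

The tips really sit about 30 mm above the reported TCP. Two checks agree: contact on the z = 48 top at reading 19.7, and the tip seen at about z = 150 at reading 119. I'll apply that offset and try again.

Call:
step_arm:
  rows:
    - [-1,1,-5,0.001,0.001,0,85]
    - [-2,2,-10,0.002,0.002,0,85]
    - [-3,3,-20,0.004,0.004,0,85]
    - [-3.5,4,-30,0.006,0.007,0,85]
    - [-3.5,4.5,-40,0.006,0.007,0,85]
    - [-3.5,4.5,-45,0.006,0.007,0,85]
    - [-3.5,4.5,-45,0.006,0.007,0,85]
    - [-3.5,4.5,-45,0.006,0.007,0,85]

```text
clock: 5.25
eef_pos: [531.7, -348.7, 74.3]
tcp_rot: [-0.102, 1.57, -1.563]
contact_force: [1.3, -0.4, 0.8]
opening: 0.994
```

```bash
python3 go.py 531.4 -348.5 -16 96.1
```

```text
t 5.25 p [ 531.7 -348.7   74.3] jaw -83.7 tooldown [ 0.    -0.001 -1.   ] q [-0.58  0.5   1.71 -0.    0.93  0.88] F [ 1.3 -0.4  0.8] open 84.9
shift [ -0.3   0.2 -90.3] rot [ 0.001  0.    -0.003] jaw to -83.9
shift [ -0.3   0.2 -90.3] rot [-0.000e+00  1.000e-03  3.139e+00] jaw to 96.1
```

Call:
step_arm:
  rows:
    - [0,0,-20,0,0,0,85]
    - [0,0,-40,0,0,0,85]
    - [0,0,-55,0,0,0,85]
    - [0,0,-68,0,0,0,85]
    - [0,0,-78,0,0,0,85]
    - [0,0,-86,0,0,0,85]
    - [0,0,-90,0,0,0,85]
    - [0,0,-90,0,0,0,85]

```text
clock: 6.25
eef_pos: [531.7, -348.7, -15.8]
tcp_rot: [-0.323, 1.57, -1.784]
contact_force: [0.5, 0.1, -0.1]
opening: 0.99
```

```bash
python3 go.py; python3 - <<'E'
from h import *
B,db=grab('side','d')
cv2.imwrite('pics/d1.png',cv2.resize(B[80:160,310:430],(800,533),interpolation=cv2.INTER_CUBIC)[:,:,::-1])
E
```

```text
t 6.25 p [ 531.7 -348.7  -15.8] jaw -83.7 tooldown [-0. -0. -1.] q [-0.58  0.63  1.74 -0.    0.77  0.88] F [ 0.5  0.1 -0.1] open 84.6
```

View pics/d1.png

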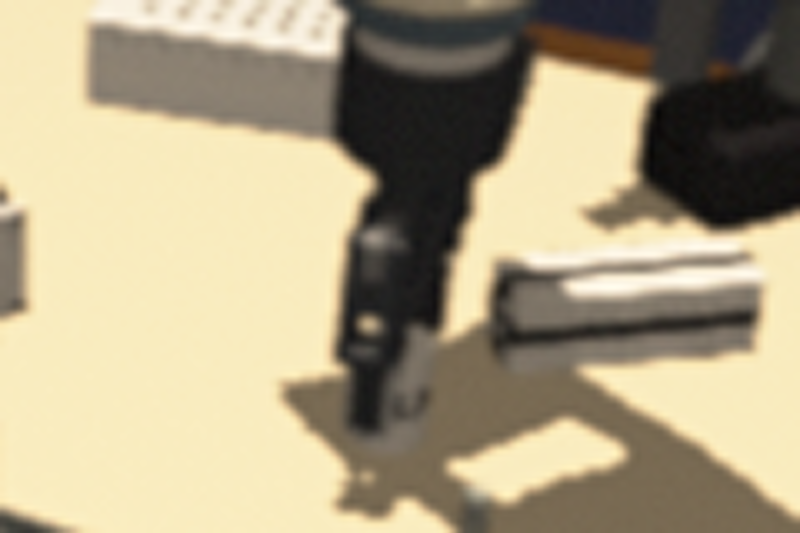

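Call:
step_arm:
  rows:
    - [0,0,0,0,0,0,50]
    - [0,0,0,0,0,0,30]
    - [0,0,0,0,0,0,25]
    - [0,0,0,0,0,0,25]
    - [0,0,0,0,0,0,25]
    - [0,0,0,0,0,0,25]
    - [0,0,0,0,0,0,25]
    - [0,0,0,0,0,0,25]
  force: 50

```text
clock: 7.3
eef_pos: [532.2, -349.1, -14.9]
tcp_rot: [0.575, 1.569, -0.887]
contact_force: [-0.9, -0.2, 5.3]
opening: 0.395
```

```bash
python3 go.py 637.5 1.6 85 96.1
```

```text
t 7.3 p [ 532.2 -349.1  -14.9] jaw -83.7 tooldown [ 0.001 -0.001 -1.   ] q [-0.58  0.63  1.74 -0.    0.77  0.88] F [-0.9 -0.2  5.3] open 33.7
shift [105.3 350.7  99.9] rot [ 0.001  0.001 -0.003] jaw to -83.9
shift [105.3 350.7  99.9] rot [-2.000e-03  2.000e-03  3.139e+00] jaw to 96.1
```

```bash
python3 - <<'E'
from h import *
for z in (0,5,10,15,20,25,30): print(z,proj('side',[532,-300,z]).round(1),proj('side',[532,-306,z]).round(1))
B,db=load('side','d'); P=cloud('side',db)
for v in range(134,150): print(v,P[v,365].round(),P[v,367].round())
E
```

```text
0 [362.4 152.9] [363.1 151.9]
5 [362.5 151.5] [363.3 150.4]
10 [362.6 150. ] [363.4 149. ]
15 [362.8 148.6] [363.6 147.5]
20 [362.9 147.1] [363.7 146.1]
25 [363.1 145.6] [363.9 144.6]
30 [363.2 144.1] [364.  143.1]
134 [ 520. -272.   82.] [ 516. -276.   81.]
135 [ 521. -275.   77.] [ 516. -278.   77.]
136 [ 526. -292.   63.] [ 520. -290.   66.]
137 [ 526. -293.   59.] [ 521. -294.   60.]
138 [ 526. -294.   56.] [ 521. -295.   56.]
139 [ 525. -290.   55.] [ 521. -295.   53.]
140 [ 524. -290.   52.] [ 520. -295.   50.]
141 [ 525. -293.   46.] [ 520. -295.   47.]
142 [ 525. -293.   43.] [ 520. -296.   43.]
143 [ 524. -290.   42.] [ 519. -293.   42.]
144 [ 525. -294.   36.] [ 519. -294.   38.]
145 [ 526. -299.   29.] [ 520. -299.   31.]
146 [ 537. -331.    4.] [ 530. -331.    7.]
147 [ 536. -332.    1.] [ 530. -330.    3.]
148 [ 535. -328.   -0.] [ 530. -333.   -2.]
149 [ 533. -322.    1.] [ 529. -328.   -2.]
```

Call:
step_arm:
  rows:
    - [0,0,8,0,0,0,25]
    - [0,0,20,0,0,0,25]
    - [0,0,35,0,0,0,25]
    - [0,0,50,0,0,0,25]
    - [0,0,65,0,0,0,25]
    - [0,0,80,0,0,0,25]
    - [0,0,92,0,0,0,25]
    - [0,0,100,0,0,0,25]

```text
clock: 8.3
eef_pos: [532.4, -349.2, 86.0]
tcp_rot: [0.655, 1.569, -0.807]
contact_force: [0.3, 0.5, -2.2]
opening: 0.391
```

```bash
python3 go.py 637.5 1.6 85 96.1;python3 - <<'E'
from h import *
B,db=grab('side','e')
cv2.imwrite('pics/e1.png',cv2.resize(B[60:160,310:430],(720,600),interpolation=cv2.INTER_CUBIC)[:,:,::-1])
E
```

```text
t 8.3 p [ 532.4 -349.2   86. ] jaw -83.7 tooldown [ 0.001 -0.002 -1.   ] q [-0.58  0.49  1.7  -0.    0.95  0.88] F [ 0.3  0.5 -2.2] open 33.4
shift [105.1 350.8  -1. ] rot [ 0.002  0.001 -0.003] jaw to -83.9
shift [105.1 350.8  -1. ] rot [-2.000e-03  2.000e-03  3.139e+00] jaw to 96.1
```

View pics/e1.png

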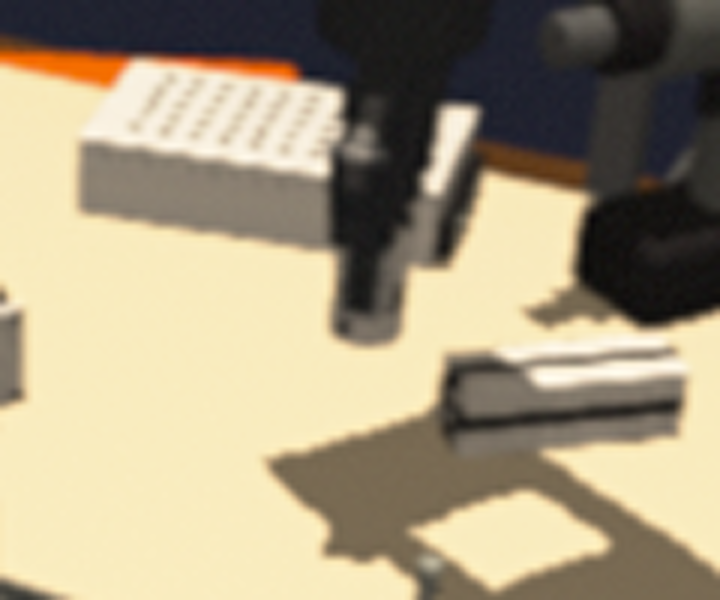

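Call:
step_arm:
  rows:
    - [5,18,2,0,0,0,25]
    - [18,60,5,0,0,0,25]
    - [35,116,5,0,0,0,25]
    - [52,172,5,0,0,0,25]
    - [70,232,5,0,0,0,25]
    - [87,290,2,0,0,0,25]
    - [100,333,0,0,0,0,25]
    - [105,351,-1,0.002,0.001,0,25]

```text
clock: 9.35
eef_pos: [637.5, 5.0, 85.1]
tcp_rot: [2.436, 1.57, 0.978]
contact_force: [-0.9, 0.1, -0.6]
opening: 0.396
```

```bash
python3 go.py 637.5 1.6 -10 96.1
```

```text
t 9.35 p [637.5   5.   85.1] jaw -83.6 tooldown [ 0.  0. -1.] q [0.01 0.49 1.7  0.   0.95 1.46] F [-0.9  0.1 -0.6] open 33.8
shift [ -0.   -3.4 -95.1] rot [-0.     0.    -0.006] jaw to -83.9
shift [ -0.   -3.4 -95.1] rot [-0.000e+00 -1.000e-03  3.136e+00] jaw to 96.1
```

Call:
step_arm:
  rows:
    - [0,-1,-8,0,0,0,25]
    - [0,-2,-20,0,0,0,25]
    - [0,-3,-32,0,0,-0.003,25]
    - [0,-3.4,-44,0,0,-0.006,25]
    - [0,-3.4,-54,0,0,-0.006,25]
    - [0,-3.4,-62,0,0,-0.006,25]
    - [0,-3.4,-68,0,0,-0.006,25]
    - [0,-3.4,-70,0,0,-0.006,25]

```text
clock: 10.35
eef_pos: [637.5, 1.7, 14.8]
tcp_rot: [2.966, 1.57, 1.502]
contact_force: [0.0, 0.2, -1.7]
opening: 0.395
```

```bash
python3 go.py 637.5 1.6 -10 96.1; python3 - <<'E'
from h import *
B,db=grab('side','f')
cv2.imwrite('pics/f1.png',cv2.resize(B[140:240,210:340],(780,600),interpolation=cv2.INTER_CUBIC)[:,:,::-1])
grab('top','f')
E
```

```text
t 10.35 p [637.5   1.7  14.8] jaw -83.9 tooldown [ 0.  0. -1.] q [0.   0.59 1.73 0.   0.83 1.46] F [ 0.   0.2 -1.7] open 33.7
shift [  0.   -0.1 -24.8] rot [-0.  0.  0.] jaw to -83.9
shift [  0.   -0.1 -24.8] rot [ 0.000e+00  1.000e-03 -3.141e+00] jaw to -263.9
```

View pics/f1.png

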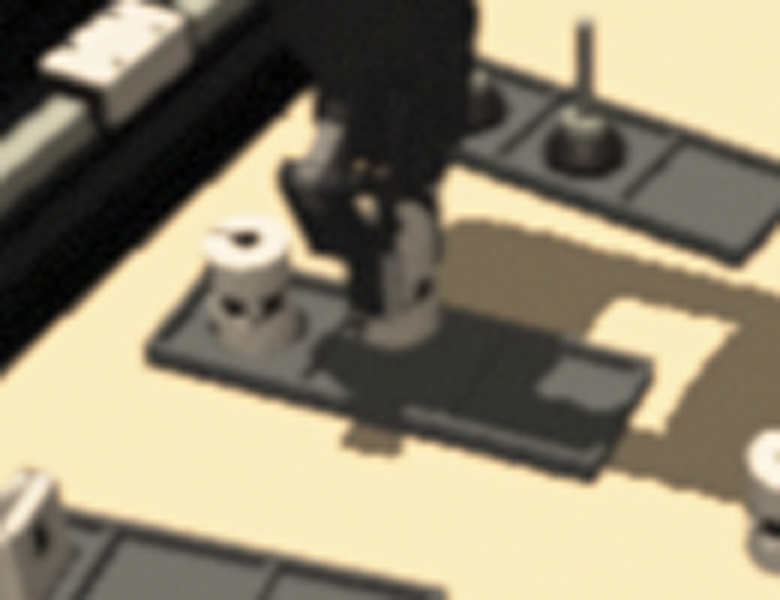

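View pics/f_top.png

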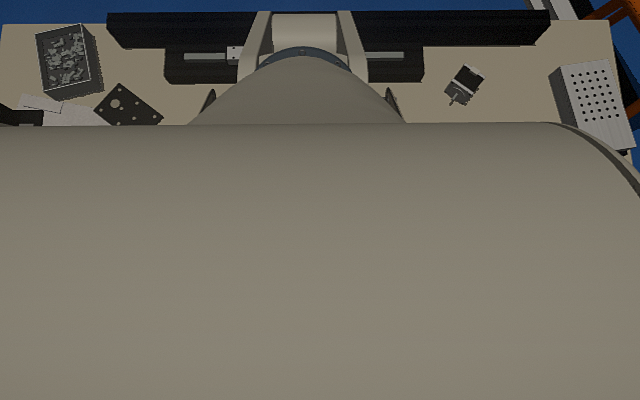

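```bash
python3 - <<'E'
from h import *
# lowest visible point of bottom ellipse: near edge; compare with placed expectation
B,db=load('side','f'); P=cloud('side',cv2.medianBlur(db,3))
m=(abs(P[...,0]-637)<35)&(abs(P[...,1])<40)&(P[...,2]>28)&(P[...,2]<44)
q=P[m]; print(len(q),q.min(0).round(1),q.max(0).round(1),q.mean(0).round(1))
E
```

```text
57 [621.7  -6.   28.1] [650.7  20.4  43.8] [630.9  13.1  35.9]
```

Call:
step_arm:
  rows:
    - [0,0,-4,0,0,0,25]
    - [0,0,-9,0,0,0,25]
    - [0,0,-14,0,0,0,25]
    - [0,0,-18,0,0,0,25]
    - [0,0,-21,0,0,0,25]
    - [0,0,-23.5,0,0,0,25]
    - [0,0,-25,0,0,0,25]
    - [0,0,-25,0,0,0,25]

```text
clock: 11.45
eef_pos: [637.6, 1.7, -10.0]
tcp_rot: [2.493, 1.57, 1.028]
contact_force: [1.1, 0.2, -1.1]
opening: 0.393
```

Call:
step_arm:
  rows:
    - [0,0,-1,0,0,0,25]
    - [0,0,-1,0,0,0,25]
    - [0,0,-1,0,0,0,38]
    - [0,0,-1,0,0,0,45]
    - [0,0,-1,0,0,0,60]
    - [0,0,-1,0,0,0,75]
    - [0,0,-1,0,0,0,75]
    - [0,0,0,0,0,0,75]

```text
clock: 12.45
eef_pos: [637.5, 1.7, -10.0]
tcp_rot: [2.844, 1.57, 1.38]
contact_force: [-0.3, -0.5, -0.2]
opening: 0.879
```

Call:
step_arm:
  rows:
    - [0,0,10,0,0,0,75]
    - [0,0,25,0,0,0,80]
    - [0,0,45,0,0,0,85]
    - [0,0,65,0,0,0,85]
    - [0,0,85,0,0,0,85]
    - [0,0,95,0,0,0,85]
    - [0,0,100,0,0,0,85]
    - [0,0,100,0,0,0,85]

```text
clock: 13.45
eef_pos: [637.4, 1.7, 90.0]
tcp_rot: [3.038, 1.57, 1.574]
contact_force: [-0.2, 0.4, 0.2]
opening: 0.995
```

```bash
python3 go.py 451.3 21.4 85 96.1; python3 - <<'E'
from h import *
B,db=grab('side','g')
cv2.imwrite('pics/g1.png',cv2.resize(B[140:260,210:370],(800,600),interpolation=cv2.INTER_CUBIC)[:,:,::-1])
E
```

```text
t 13.45 p [637.4   1.7  90. ] jaw -83.9 tooldown [-0.  0. -1.] q [0.   0.49 1.69 0.   0.96 1.46] F [-0.2  0.4  0.2] open 85.0
shift [-186.1   19.7   -5. ] rot [-0. -0.  0.] jaw to -83.9
shift [-186.1   19.7   -5. ] rot [-0.000e+00  1.000e-03 -3.142e+00] jaw to -263.9
```

View pics/g1.png

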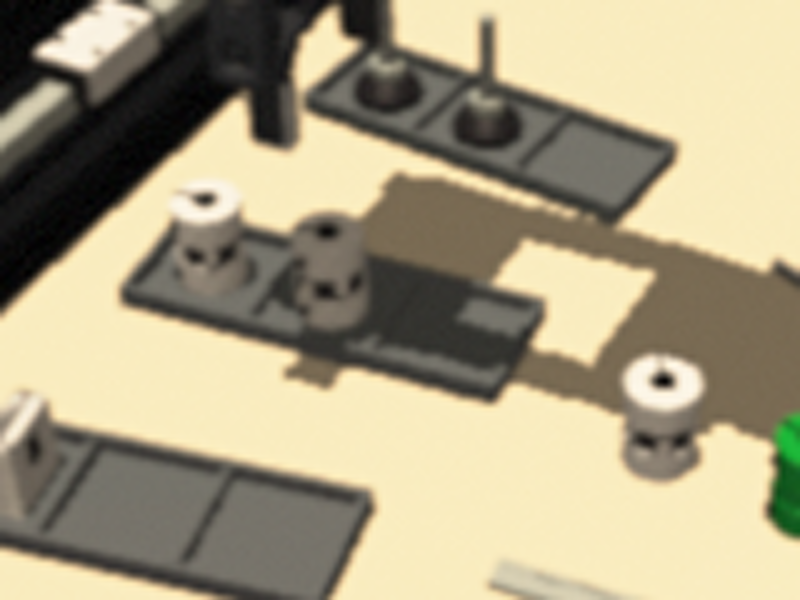

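The first coupling stands upright in the middle pocket. I'll check its offset there, then fetch the second one.

```bash
python3 - <<'E'
from h import *
B,db=load('side','g'); P=cloud('side',cv2.medianBlur(db,3))
for nm,x,y in(('placed',637,2),('fixed',703,9),('c1',451,21)):
    q=P[(np.hypot(P[...,0]-x,P[...,1]-y)<32)&(P[...,2]>(44 if nm=='c1' else 48))&(P[...,2]<57)]
    c=cv2.minEnclosingCircle(q[:,:2].astype(np.float32));print(nm,len(q),np.median(q[:,2]),np.round(c[0],1),round(c[1],1))
E
```

```text
placed 116 51.429433128013784 [639.8   2.2] 18.2
fixed 109 51.693423772409346 [706.7  10.9] 18.7
c1 145 47.29137301834248 [453.7  20.7] 18.1
```

Call:
step_arm:
  rows:
    - [-15,2,0,0,0,0,85]
    - [-45,5,0,0,0,0,85]
    - [-80,9,0,0,0,0,85]
    - [-115,13,0,0,0,0,85]
    - [-145,16,0,0,0,0,85]
    - [-170,18,0,0,0,0,85]
    - [-186,19.7,-10,0,0,0,85]
    - [-186,19.7,-20,0,0,0,85]

```text
clock: 14.5
eef_pos: [449.0, 21.4, 68.9]
tcp_rot: [-1.846, 1.569, 2.973]
contact_force: [0.5, -0.1, 0.9]
opening: 0.997
```

```bash
python3 go.py 451.3 21.4 -16 96.1
```

```text
t 14.5 p [449.   21.4  68.9] jaw -83.9 tooldown [-0.002  0.    -1.   ] q [0.04 0.27 2.11 0.   0.76 1.51] F [ 0.5 -0.1  0.9] open 85.1
shift [  2.3  -0.  -84.9] rot [-0.    -0.002 -0.   ] jaw to -83.9
shift [  2.3  -0.  -84.9] rot [ 4.000e-03 -1.000e-03  3.141e+00] jaw to 96.1
```

Call:
step_arm:
  rows:
    - [1,0,-15,0,-0.001,0,85]
    - [2,0,-32,0,-0.002,0,85]
    - [2.3,0,-48,0,-0.002,0,85]
    - [2.3,0,-62,0,-0.002,0,85]
    - [2.3,0,-73,0,-0.002,0,85]
    - [2.3,0,-81,0,-0.002,0,85]
    - [2.3,0,-85,0,-0.002,0,85]
    - [2.3,0,-85,0,-0.002,0,85]

```text
clock: 15.5
eef_pos: [451.3, 21.5, -16.2]
tcp_rot: [-2.711, 1.57, 2.107]
contact_force: [0.4, 0.3, -0.3]
opening: 0.997
```

Call:
step_arm:
  rows:
    - [0,0,0,0,0,0,60]
    - [0,0,0,0,0,0,40]
    - [0,0,0,0,0,0,25]
    - [0,0,0,0,0,0,25]
    - [0,0,0,0,0,0,25]
    - [0,0,0,0,0,0,25]
    - [0,0,0,0,0,0,25]
    - [0,0,0,0,0,0,25]
  force: 50

```text
clock: 16.5
eef_pos: [451.6, 21.5, -15.7]
tcp_rot: [2.4, 1.57, 0.936]
contact_force: [-1.3, 0.5, 6.0]
opening: 0.394
```

Call:
step_arm:
  rows:
    - [0,0,6,0,0,0,25]
    - [0,0,16,0,0,0,25]
    - [0,0,30,0,0,0,25]
    - [0,0,42,0,0,0,25]
    - [0,0,54,0,0,0,25]
    - [0,0,64,0,0,0,25]
    - [0,0,70,0,0,0,25]
    - [0,0,70,0,0,0,25]

```text
clock: 17.5
eef_pos: [451.8, 21.5, 54.6]
tcp_rot: [1.88, 1.57, 0.416]
contact_force: [0.0, 0.1, -0.9]
opening: 0.396
```

```bash
python3 go.py 572.5 -5.2 55 96.1
```

```text
t 17.5 p [451.8  21.5  54.6] jaw -83.9 tooldown [ 0.001  0.    -1.   ] q [0.04 0.3  2.12 0.   0.73 1.51] F [ 0.   0.1 -0.9] open 33.8
shift [120.7 -26.7   0.4] rot [-0.     0.001 -0.   ] jaw to -83.9
shift [120.7 -26.7   0.4] rot [-2.000e-03 -1.000e-03  3.141e+00] jaw to 96.1
```

Call:
step_arm:
  rows:
    - [8,-2,0,0,0,0,25]
    - [25,-6,0,0,0,0,25]
    - [48,-11,0,0,0,0,25]
    - [72,-16,0,0,0,0,25]
    - [95,-21,0,0,0,0,25]
    - [112,-25,0,0,0,0,25]
    - [121,-26.7,0,0,0,0,25]
    - [121,-26.7,0,0,0,0,25]

```text
clock: 18.5
eef_pos: [573.0, -5.3, 54.4]
tcp_rot: [2.113, 1.57, 0.648]
contact_force: [-0.5, 1.4, -1.1]
opening: 0.398
```

Call:
step_arm:
  rows:
    - [0,0,-8,0,0,0,25]
    - [0,0,-20,0,0,0,25]
    - [0,0,-32,0,0,0,25]
    - [0,0,-43,0,0,0,25]
    - [0,0,-52,0,0,0,25]
    - [0,0,-60,0,0,0,25]
    - [0,0,-64,0,0,0,25]
    - [0,0,-66,0,0,0,25]

```text
clock: 19.5
eef_pos: [573.1, -5.4, -11.7]
tcp_rot: [2.043, 1.57, 0.578]
contact_force: [-3.1, -0.6, 16.3]
opening: 0.395
```

```bash
python3 go.py 572.5 -5.2 -11 96.1
```

```text
t 19.5 p [573.1  -5.4 -11.7] jaw -83.9 tooldown [ 0.001  0.    -1.   ] q [-0.01  0.55  1.89  0.    0.7   1.45] F [-3.1 -0.6 16.3] open 33.7
shift [-0.6  0.2  0.7] rot [-0.     0.001  0.   ] jaw to -83.9
shift [-0.6  0.2  0.7] rot [ 1.000e-03  1.000e-03 -3.142e+00] jaw to -263.9
```

Contact with the pocket floor at 16 N. I'll ease up 0.5 mm, release and lift.

Call:
step_arm:
  rows:
    - [0,0,0.5,0,0,0,25]
    - [0,0,0.5,0,0,0,36]
    - [0,0,0.5,0,0,0,42]
    - [0,0,0.5,0,0,0,50]
    - [0,0,0.5,0,0,0,65]
    - [0,0,0.5,0,0,0,75]
    - [0,0,0.5,0,0,0,80]
    - [0,0,2,0,0,0,80]

```text
clock: 20.5
eef_pos: [573.0, -5.3, -9.8]
tcp_rot: [2.347, 1.57, 0.882]
contact_force: [-0.5, -1.0, -0.5]
opening: 0.937
```

Call:
step_arm:
  rows:
    - [0,0,10,0,0,0,80]
    - [0,0,25,0,0,0,80]
    - [0,0,45,0,0,0,85]
    - [0,0,65,0,0,0,85]
    - [0,0,85,0,0,0,85]
    - [0,0,100,0,0,0,85]
    - [0,0,110,0,0,0,85]
    - [0,0,110,0,0,0,85]

```text
clock: 21.5
eef_pos: [573.5, -5.4, 101.0]
tcp_rot: [1.698, 1.569, 0.234]
contact_force: [-0.6, -0.4, 1.3]
opening: 0.995
```

```bash
python3 go.py 448 -215 85 86.2; python3 - <<'E'
from h import *
B,db=grab('side','i')
cv2.imwrite('pics/i1.png',cv2.resize(B[130:250,230:390],(800,600),interpolation=cv2.INTER_CUBIC)[:,:,::-1])
P=cloud('side',cv2.medianBlur(db,3))
for nm,x,y in(('p1',637,2),('p2',572,-5),('fixed',705,9)):
    q=P[(np.hypot(P[...,0]-x,P[...,1]-y)<32)&(P[...,2]>48)&(P[...,2]<57)]
    c=cv2.minEnclosingCircle(q[:,:2].astype(np.float32));print(nm,len(q),np.median(q[:,2]),np.round(c[0],1),round(c[1],1))
for nm,x,y in(('foot',448,-215),('ft0',637.5,-165)):
    q=P[(np.hypot(P[...,0]-x,P[...,1]-y)<15)&(P[...,2]>30)&(P[...,2]<85)]
    print(nm,len(q),q.mean(0).round(1),q.max(0).round(1))
E
```

```text
t 21.5 p [573.5  -5.4 101. ] jaw -83.9 tooldown [ 0.002  0.    -1.   ] q [-0.01  0.39  1.83  0.    0.92  1.45] F [-0.6 -0.4  1.3] open 84.9
shift [-125.5 -209.6  -16. ] rot [-0.     0.002 -0.173] jaw to -93.8
shift [-125.5 -209.6  -16. ] rot [-0.003 -0.     2.969] jaw to 86.2
p1 116 51.4146245847254 [639.4   2.7] 18.3
p2 120 51.299206368634486 [574.3  -3.9] 18.0
fixed 108 51.46967951275394 [706.8   9.1] 18.4
foot 57 [ 449.6 -214.2   54.1] [ 455.1 -211.9   74. ]
ft0 36 [ 640.2 -164.2   44.1] [ 644.9 -161.5   57. ]
```

View pics/i1.png

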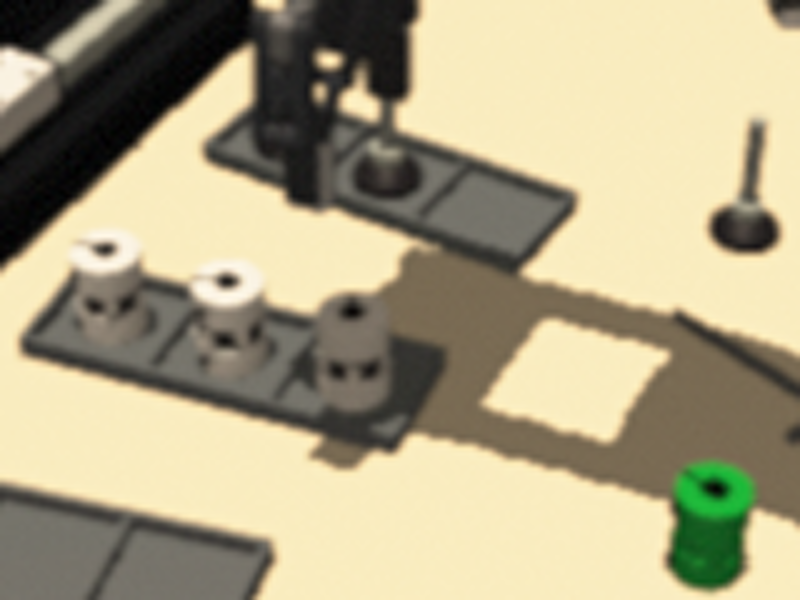

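Both couplings are centred in their pockets with top z = 51.4, level with the fixed one. Next is the foot.

Call:
step_arm:
  rows:
    - [-10,-17,0,0,0,-0.02,85]
    - [-30,-50,0,0,0,-0.05,85]
    - [-55,-92,0,0,0,-0.08,85]
    - [-80,-134,-5,0,0,-0.11,85]
    - [-103,-172,-10,0,0,-0.14,85]
    - [-119,-199,-14,0,0,-0.173,85]
    - [-125.5,-209.6,-16,0,0,-0.173,85]
    - [-125.5,-209.6,-16,0,0.002,-0.173,85]

```text
clock: 22.55
eef_pos: [446.6, -215.3, 83.9]
tcp_rot: [-1.926, 1.568, 2.719]
contact_force: [-0.4, 0.2, -0.1]
opening: 0.994
```

```bash
python3 go.py 448.3 -214.8 3 86.2
```

```text
t 22.55 p [ 446.6 -215.3   83.9] jaw -93.9 tooldown [-0.002  0.001 -1.   ] q [-0.45  0.31  2.01 -0.    0.83  1.19] F [-0.4  0.2 -0.1] open 84.9
shift [  1.7   0.5 -80.9] rot [-0.001 -0.002  0.002] jaw to -93.8
shift [  1.7   0.5 -80.9] rot [-4.00e-03  2.00e-03 -3.14e+00] jaw to -273.8
```

Call:
step_arm:
  rows:
    - [1.7,0.5,-12,0,-0.002,0,85]
    - [1.7,0.5,-28,0,-0.002,0,85]
    - [1.7,0.5,-44,0,-0.002,0,85]
    - [1.7,0.5,-58,0,-0.002,0,85]
    - [1.7,0.5,-70,0,-0.002,0,85]
    - [1.7,0.5,-77,0,-0.002,0,85]
    - [1.7,0.5,-81,0,-0.002,0,85]
    - [1.7,0.5,-81,0,-0.002,0,85]

```text
clock: 23.55
eef_pos: [448.4, -214.9, 2.8]
tcp_rot: [-2.819, 1.57, 1.825]
contact_force: [-0.4, -0.9, 0.7]
opening: 0.998
```

Call:
step_arm:
  rows:
    - [0,0,0,0,0,0,60]
    - [0,0,0,0,0,0,40]
    - [0,0,0,0,0,0,25]
    - [0,0,0,0,0,0,14]
    - [0,0,0,0,0,0,4]
    - [0,0,0,0,0,0,2]
    - [0,0,0,0,0,0,2]
    - [0,0,0,0,0,0,2]
  force: 50

```text
clock: 24.55
eef_pos: [448.3, -214.8, 2.8]
tcp_rot: [-2.697, 1.57, 1.947]
contact_force: [-0.0, 0.0, -0.3]
opening: 0.101
```

```bash
python3 go.py;  python3 - <<'E'
from h import *
B,db=grab('side','j')
cv2.imwrite('pics/j1.png',cv2.resize(B[110:200,330:430],(666,600),interpolation=cv2.INTER_CUBIC)[:,:,::-1])
E
```

```text
t 24.55 p [ 448.3 -214.8    2.8] jaw -93.9 tooldown [-0.     0.001 -1.   ] q [-0.45  0.45  2.05  0.    0.65  1.19] F [-0.   0.  -0.3] open 8.6
```

View pics/j1.png

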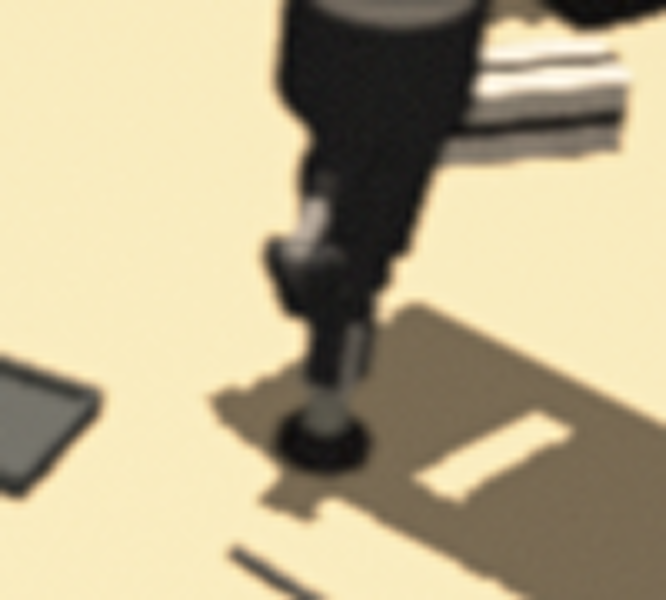

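Call:
step_arm:
  rows:
    - [0,0,5,0,0,0,2]
    - [0,0,14,0,0,0,2]
    - [0,0,25,0,0,0,2]
    - [0,0,36,0,0,0,2]
    - [0,0,46,0,0,0,2]
    - [0,0,54,0,0,0,2]
    - [0,0,60,0,0,0,2]
    - [0,0,60,0,0,0,2]

```text
clock: 25.6
eef_pos: [448.6, -214.9, 63.2]
tcp_rot: [2.893, 1.57, 1.254]
contact_force: [0.3, 0.1, -1.1]
opening: 0.099
```

```bash
python3 go.py 572.3 -160.5 60 86.2
```

```text
t 25.6 p [ 448.6 -214.9   63.2] jaw -93.9 tooldown [ 0.     0.001 -1.   ] q [-0.45  0.34  2.02  0.    0.78  1.19] F [ 0.3  0.1 -1.1] open 8.4
shift [123.7  54.4  -3.2] rot [-0.001  0.     0.002] jaw to -93.8
shift [123.7  54.4  -3.2] rot [ 0.00e+00  1.00e-03 -3.14e+00] jaw to -273.8
```

Call:
step_arm:
  rows:
    - [7,3,0,0,0,0,2]
    - [25,11,0,0,0,0,2]
    - [48,21,0,0,0,0,2]
    - [72,32,0,0,0,0,2]
    - [96,42,0,0,0,0,2]
    - [114,50,0,0,0,0,2]
    - [123.7,54.4,0,0,0,0,2]
    - [123.7,54.4,0,0,0,0,2]

```text
clock: 26.6
eef_pos: [572.7, -160.1, 62.9]
tcp_rot: [-2.993, 1.57, 1.652]
contact_force: [-0.5, -0.6, -0.7]
opening: 0.1
```

Call:
step_arm:
  rows:
    - [0,0,-6,0,0,0,2]
    - [0,0,-16,0,0,0,2]
    - [0,0,-26,0,0,0,2]
    - [0,0,-36,0,0,0,2]
    - [0,0,-45,0,0,0,2]
    - [0,0,-51,0,0,0,2]
    - [0,0,-54.5,0,0,0,2]
    - [0,0,-55.5,0,0,0,2]

```text
clock: 27.6
eef_pos: [572.7, -160.1, 7.3]
tcp_rot: [-2.912, 1.57, 1.733]
contact_force: [0.7, 0.6, -1.3]
opening: 0.1
```

```bash
python3 go.py 572.3 -160.5 7 86.2;  python3 - <<'E'
from h import *
B,db=grab('side','k')
cv2.imwrite('pics/k1.png',cv2.resize(B[100:190,260:380],(800,600),interpolation=cv2.INTER_CUBIC)[:,:,::-1])
E
```

```text
t 27.6 p [ 572.7 -160.1    7.3] jaw -93.8 tooldown [-0.     0.001 -1.   ] q [-0.28  0.55  1.83  0.    0.76  1.36] F [ 0.7  0.6 -1.3] open 8.5
shift [-0.4 -0.4 -0.3] rot [-0.001 -0.     0.001] jaw to -93.8
shift [-0.4 -0.4 -0.3] rot [-0.000e+00  1.000e-03 -3.141e+00] jaw to -273.8
```

View pics/k1.png

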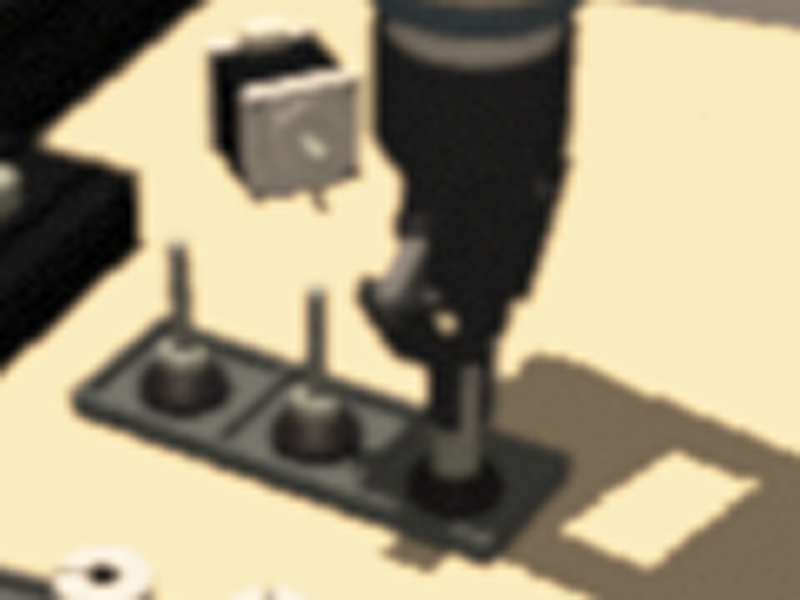

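The foot is in its pocket and about 0.5 mm off the floor. I'll lower it a touch and release.

Call:
step_arm:
  rows:
    - [0,0,-1,0,0,0,2]
    - [0,0,-1,0,0,0,2]
    - [0,0,-1,0,0,0,12]
    - [0,0,-1,0,0,0,20]
    - [0,0,-1,0,0,0,35]
    - [0,0,-1,0,0,0,50]
    - [0,0,-1,0,0,0,60]
    - [0,0,-1,0,0,0,60]

```text
clock: 28.65
eef_pos: [572.7, -160.1, 6.4]
tcp_rot: [-3.024, 1.57, 1.621]
contact_force: [-0.1, -0.0, -0.3]
opening: 0.704
```

Call:
step_arm:
  rows:
    - [0,0,8,0,0,0,60]
    - [0,0,22,0,0,0,60]
    - [0,0,40,0,0,0,60]
    - [0,0,60,0,0,0,65]
    - [0,0,80,0,0,0,70]
    - [0,0,98,0,0,0,75]
    - [0,0,110,0,0,0,85]
    - [0,0,120,0,0,0,85]

```text
clock: 29.65
eef_pos: [572.8, -160.1, 127.2]
tcp_rot: [2.769, 1.57, 1.131]
contact_force: [-0.3, 0.8, -1.1]
opening: 0.998
```

```bash
python3 go.py 449.7 203.1 100 78.5;  python3 - <<'E'
from h import *
B,db=grab('side','l')
cv2.imwrite('pics/l1.png',cv2.resize(B[100:190,260:380],(800,600),interpolation=cv2.INTER_CUBIC)[:,:,::-1])
E
```

```text
t 29.65 p [ 572.8 -160.1  127.2] jaw -93.8 tooldown [ 0.     0.001 -1.   ] q [-0.28  0.38  1.77  0.    0.99  1.36] F [-0.3  0.8 -1.1] open 85.2
shift [-123.1  363.2  -27.2] rot [-0.001  0.    -0.134] jaw to -101.5
shift [-123.1  363.2  -27.2] rot [-1.000e-03 -1.000e-03  3.008e+00] jaw to 78.5
```

View pics/l1.png

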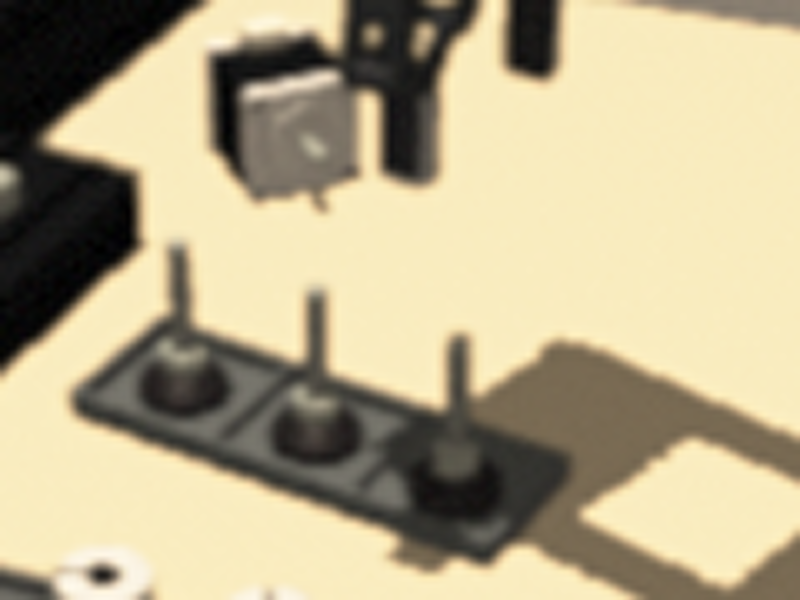

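Call:
step_arm:
  rows:
    - [-6,18,-2,0,0,-0.02,85]
    - [-21,62,-5,0,0,-0.04,85]
    - [-42,120,-10,0,0,-0.06,85]
    - [-62,180,-14,0,0,-0.08,85]
    - [-83,240,-18,0,0,-0.1,85]
    - [-104,300,-22,0,0,-0.12,85]
    - [-118,345,-26,0,0,-0.134,85]
    - [-123,363,-27,0,0,-0.134,85]

```text
clock: 30.7
eef_pos: [448.9, 204.9, 100.7]
tcp_rot: [1.687, 1.57, -0.082]
contact_force: [0.3, -0.6, -0.4]
opening: 0.993
```

```bash
python3 go.py 449.7 203.1 -20 78.5
```

```text
t 30.7 p [448.9 204.9 100.7] jaw -101.4 tooldown [ 0. -0. -1.] q [ 0.43  0.28  2.   -0.    0.86  2.2 ] F [ 0.3 -0.6 -0.4] open 84.8
shift [   0.8   -1.8 -120.7] rot [ 0.     0.    -0.002] jaw to -101.5
shift [   0.8   -1.8 -120.7] rot [-1.00e-03  0.00e+00  3.14e+00] jaw to 78.5
```

Call:
step_arm:
  rows:
    - [0.5,-1,-18,0,0,0,85]
    - [0.8,-1.8,-40,0,0,0,85]
    - [0.8,-1.8,-62,0,0,0,85]
    - [0.8,-1.8,-82,0,0,0,85]
    - [0.8,-1.8,-99,0,0,0,85]
    - [0.8,-1.8,-111,0,0,0,85]
    - [0.8,-1.8,-118,0,0,0,85]
    - [0.8,-1.8,-119,0,0,0,85]

```text
clock: 31.7
eef_pos: [449.5, 203.0, -18.6]
tcp_rot: [-0.002, 1.571, -1.771]
contact_force: [0.7, 0.7, 0.1]
opening: 0.994
```

```bash
python3 go.py;  python3 - <<'E'
from h import *
B,db=grab('side','m')
cv2.imwrite('pics/m1.png',cv2.resize(B[210:320,240:380],(760,597),interpolation=cv2.INTER_CUBIC)[:,:,::-1])
E
```

```text
t 31.7 p [449.5 203.  -18.6] jaw -101.4 tooldown [-0. -0. -1.] q [ 0.42  0.48  2.06 -0.    0.6   2.19] F [0.7 0.7 0.1] open 84.9
```

View pics/m1.png

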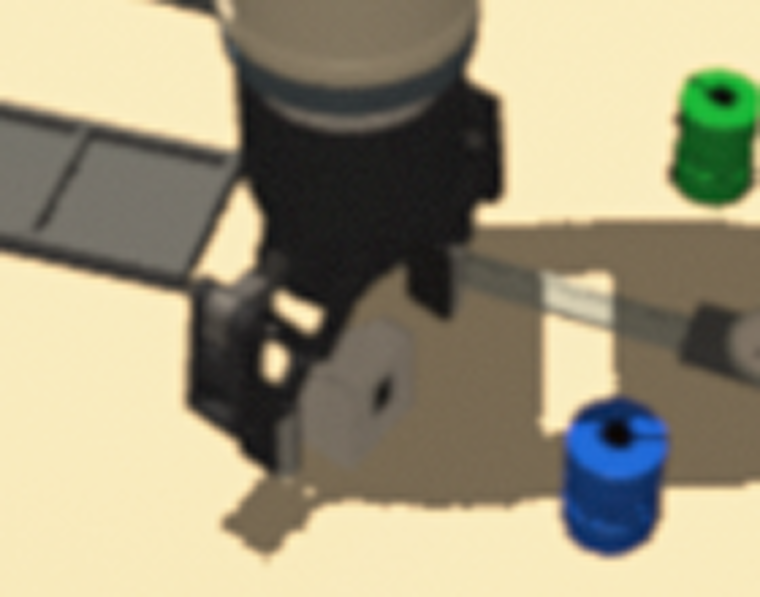

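Bracket 2 stands between the open fingers, clear of the caliper and the blue part. Closing.

Call:
step_arm:
  rows:
    - [0,0,0,0,0,0,65]
    - [0,0,0,0,0,0,50]
    - [0,0,0,0,0,0,40]
    - [0,0,0,0,0,0,30]
    - [0,0,0,0,0,0,28]
    - [0,0,0,0,0,0,28]
    - [0,0,0,0,0,0,28]
    - [0,0,0,0,0,0,28]
  force: 40

```text
clock: 32.75
eef_pos: [449.9, 203.1, -17.9]
tcp_rot: [1.784, 1.57, 0.014]
contact_force: [-1.7, -0.2, 6.0]
opening: 0.438
```

Call:
step_arm:
  rows:
    - [0,0,6,0,0,0,28]
    - [0,0,16,0,0,0,28]
    - [0,0,30,0,0,0,28]
    - [0,0,42,0,0,0,28]
    - [0,0,54,0,0,0,28]
    - [0,0,64,0,0,0,28]
    - [0,0,70,0,0,0,28]
    - [0,0,70,0,0,0,28]

```text
clock: 33.75
eef_pos: [450.1, 203.3, 52.5]
tcp_rot: [2.028, 1.569, 0.258]
contact_force: [1.5, -0.3, -0.1]
opening: 0.439
```

```bash
python3 go.py 634.3 160 52 100.9;  python3 - <<'E'
from h import *
B,db=grab('side','n')
cv2.imwrite('pics/n1.png',cv2.resize(B[190:300,240:380],(760,597),interpolation=cv2.INTER_CUBIC)[:,:,::-1])
E
```

```text
t 33.75 p [450.1 203.3  52.5] jaw -101.4 tooldown [ 0.001  0.    -1.   ] q [ 0.42  0.35  2.03 -0.    0.75  2.19] F [ 1.5 -0.3 -0.1] open 37.5
shift [184.2 -43.3  -0.5] rot [-0.001  0.001  0.389] jaw to -79.1
shift [184.2 -43.3  -0.5] rot [ 2.000e-03  1.000e-03 -2.753e+00] jaw to -259.1
```

View pics/n1.png

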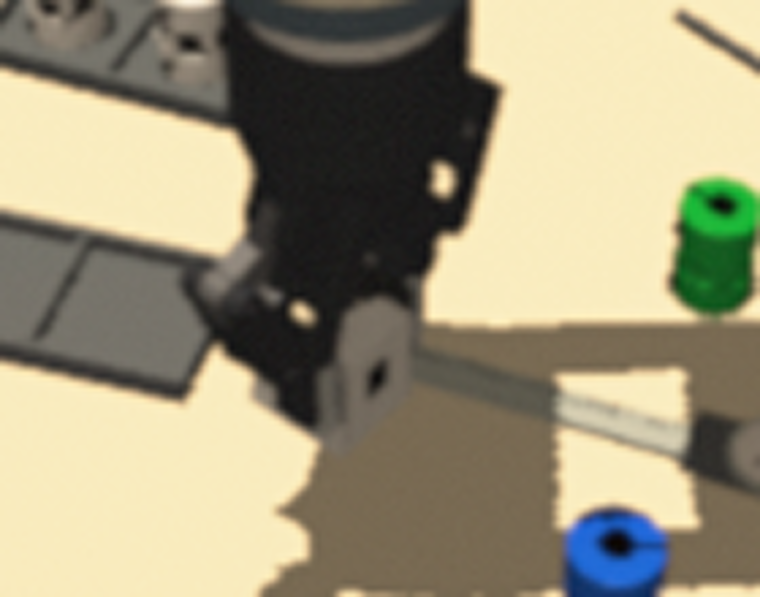

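Call:
step_arm:
  rows:
    - [10,-2,0,0,0,0.03,28]
    - [34,-8,0,0,0,0.09,28]
    - [66,-15,0,0,0,0.15,28]
    - [100,-23,0,0,0,0.22,28]
    - [134,-31,0,0,0,0.29,28]
    - [164,-38,0,0,0,0.35,28]
    - [184,-43,0,0,0,0.389,28]
    - [184,-43,0,0,0,0.389,28]

```text
clock: 34.8
eef_pos: [634.6, 159.7, 51.3]
tcp_rot: [1.945, 1.57, 0.563]
contact_force: [-0.8, 0.0, -0.0]
opening: 0.435
```

Call:
step_arm:
  rows:
    - [0,0,-6,0,0,0,28]
    - [0,0,-16,0,0,0,28]
    - [0,0,-26,0,0,0,28]
    - [0,0,-36,0,0,0,28]
    - [0,0,-43,0,0,0,28]
    - [0,0,-48,0,0,0,28]
    - [0,0,-50,0,0,0,28]
    - [0,0,-50,0,0,0,28]

```text
clock: 35.8
eef_pos: [634.6, 159.7, 1.3]
tcp_rot: [1.894, 1.57, 0.513]
contact_force: [-0.3, 0.5, -0.2]
opening: 0.437
```

```bash
python3 go.py 634.3 160 -13.5 100.9;  python3 - <<'E'
from h import *
B,db=grab('side','o')
cv2.imwrite('pics/o1.png',cv2.resize(B[180:280,170:310],(800,571),interpolation=cv2.INTER_CUBIC)[:,:,::-1])
E
```

```text
t 35.8 p [634.6 159.7   1.3] jaw -79.2 tooldown [ 0.  0. -1.] q [0.24 0.62 1.7  0.   0.82 1.63] F [-0.3  0.5 -0.2] open 37.3
shift [ -0.3   0.3 -14.8] rot [-0.     0.     0.001] jaw to -79.1
shift [ -0.3   0.3 -14.8] rot [ 1.00e-03  0.00e+00 -3.14e+00] jaw to -259.1
```

View pics/o1.png

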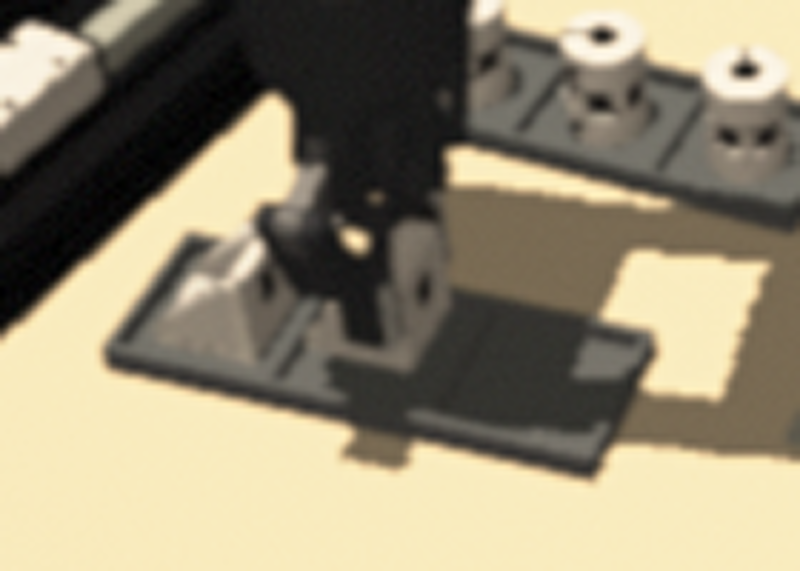

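Call:
step_arm:
  rows:
    - [0,0,-4,0,0,0,28]
    - [0,0,-8,0,0,0,28]
    - [0,0,-11,0,0,0,28]
    - [0,0,-13,0,0,0,28]
    - [0,0,-14.5,0,0,0,28]
    - [0,0,-15.2,0,0,0,28]
    - [0,0,-15.5,0,0,0,28]
    - [0,0,-15.5,0,0,0,28]

```text
clock: 36.85
eef_pos: [634.7, 159.7, -13.8]
tcp_rot: [1.801, 1.57, 0.42]
contact_force: [-2.0, -0.5, 2.4]
opening: 0.436
```

Call:
step_arm:
  rows:
    - [0,0,0,0,0,0,38]
    - [0,0,0,0,0,0,42]
    - [0,0,0,0,0,0,48]
    - [0,0,0,0,0,0,56]
    - [0,0,0,0,0,0,65]
    - [0,0,0,0,0,0,72]
    - [0,0,0,0,0,0,75]
    - [0,0,0,0,0,0,75]

```text
clock: 37.85
eef_pos: [634.7, 159.7, -13.8]
tcp_rot: [1.786, 1.57, 0.404]
contact_force: [0.4, -0.3, -0.1]
opening: 0.875
```

Call:
step_arm:
  rows:
    - [0,0,10,0,0,0,75]
    - [0,0,25,0,0,0,75]
    - [0,0,45,0,0,0,85]
    - [0,0,65,0,0,0,85]
    - [0,0,85,0,0,0,85]
    - [0,0,100,0,0,0,85]
    - [0,0,110,0,0,0,85]
    - [0,0,110,0,0,0,85]

```text
clock: 38.85
eef_pos: [635.1, 159.8, 96.9]
tcp_rot: [1.678, 1.569, 0.296]
contact_force: [0.9, -0.1, 0.1]
opening: 0.995
```

```bash
python3 go.py 575.4 350.5 95 143.5;  python3 - <<'E'
from h import *
B,db=grab('side','p')
cv2.imwrite('pics/p1.png',cv2.resize(B[190:340,160:340],(720,600),interpolation=cv2.INTER_CUBIC)[:,:,::-1])
E
```

```text
t 38.85 p [635.1 159.8  96.9] jaw -79.2 tooldown [ 0.002  0.001 -1.   ] q [0.24 0.5  1.65 0.   0.99 1.63] F [ 0.9 -0.1  0.1] open 85.0
shift [-59.7 190.7  -1.9] rot [-0.001  0.001  0.745] jaw to -36.5
shift [-59.7 190.7  -1.9] rot [ 2.000e-03  1.000e-03 -2.397e+00] jaw to -216.5
```

View pics/p1.png

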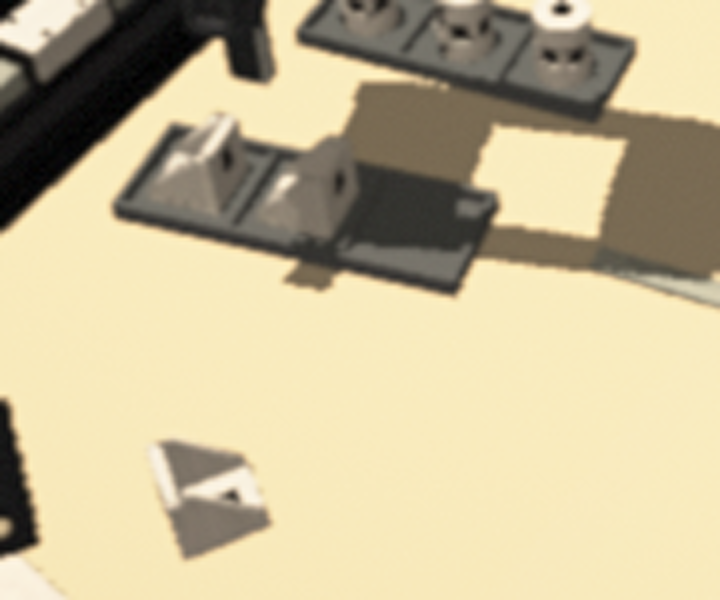

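Bracket 2 is upright in the middle pocket, next to the fixed one. On to bracket 1.

Call:
step_arm:
  rows:
    - [-5,15,0,0,0,0.06,85]
    - [-14,45,0,0,0,0.18,85]
    - [-25,80,0,0,0,0.3,85]
    - [-36,115,0,0,0,0.43,85]
    - [-46,146,0,0,0,0.55,85]
    - [-54,172,0,0,0,0.67,85]
    - [-59.7,190.7,-1,0,0,0.745,85]
    - [-59.7,190.7,-2,0,0,0.745,85]

```text
clock: 39.9
eef_pos: [573.5, 352.1, 93.2]
tcp_rot: [-2.797, 1.57, 2.854]
contact_force: [0.3, -0.3, -0.1]
opening: 0.999
```

```bash
python3 go.py 575.4 350.5 -18.5 143.5
```

```text
t 39.9 p [573.5 352.1  93.2] jaw -36.3 tooldown [-0.001  0.    -1.   ] q [0.55 0.53 1.61 0.   1.   1.18] F [ 0.3 -0.3 -0.1] open 85.3
shift [   1.9   -1.6 -111.7] rot [-0.    -0.001 -0.004] jaw to -36.5
shift [   1.9   -1.6 -111.7] rot [ 1.000e-03 -0.000e+00  3.137e+00] jaw to 143.5
```

Call:
step_arm:
  rows:
    - [1,-1,-16,0,0,0,85]
    - [1.9,-1.6,-36,0,0,-0.004,85]
    - [1.9,-1.6,-56,0,0,-0.004,85]
    - [1.9,-1.6,-75,0,0,-0.004,85]
    - [1.9,-1.6,-91,0,0,-0.004,85]
    - [1.9,-1.6,-103,0,0,-0.004,85]
    - [1.9,-1.6,-110,0,0,-0.004,85]
    - [1.9,-1.6,-111.5,0,0,-0.004,85]

```text
clock: 40.9
eef_pos: [575.4, 350.5, -18.5]
tcp_rot: [-2.669, 1.57, 2.977]
contact_force: [0.5, -0.4, -0.2]
opening: 0.993
```

```bash
python3 go.py;  python3 - <<'E'
from h import *
B,db=grab('side','q')
cv2.imwrite('pics/q1.png',cv2.resize(B[230:350,140:300],(800,600),interpolation=cv2.INTER_CUBIC)[:,:,::-1])
E
```

```text
t 40.9 p [575.4 350.5 -18.5] jaw -36.5 tooldown [-0.001  0.    -1.   ] q [0.54 0.67 1.65 0.   0.81 1.18] F [ 0.5 -0.4 -0.2] open 84.8
```

View pics/q1.png

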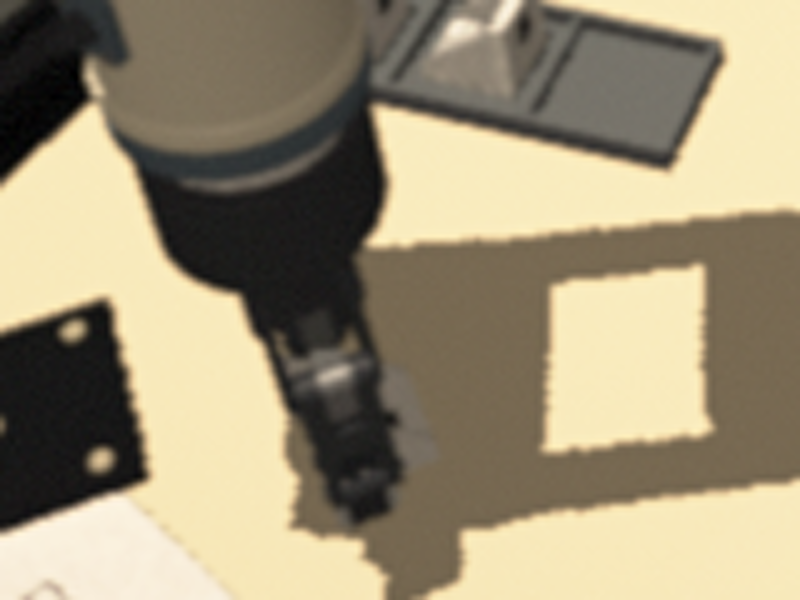

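Call:
step_arm:
  rows:
    - [0,0,0,0,0,0,65]
    - [0,0,0,0,0,0,50]
    - [0,0,0,0,0,0,40]
    - [0,0,0,0,0,0,30]
    - [0,0,0,0,0,0,28]
    - [0,0,0,0,0,0,28]
    - [0,0,0,0,0,0,28]
    - [0,0,0,0,0,0,28]
  force: 40

```text
clock: 41.95
eef_pos: [575.9, 350.8, -17.8]
tcp_rot: [2.18, 1.57, 1.544]
contact_force: [-0.7, 0.1, 5.4]
opening: 0.437
```

Call:
step_arm:
  rows:
    - [0,0,6,0,0,0,28]
    - [0,0,16,0,0,0,28]
    - [0,0,30,0,0,0,28]
    - [0,0,42,0,0,0,28]
    - [0,0,54,0,0,0,28]
    - [0,0,68,0,0,0,28]
    - [0,0,80,0,0,0,28]
    - [0,0,85,0,0,0,28]

```text
clock: 42.95
eef_pos: [576.3, 351.1, 68.4]
tcp_rot: [1.592, 1.569, 0.955]
contact_force: [-0.3, -0.5, -1.3]
opening: 0.437
```

```bash
python3 go.py 587 150.9 66 100.9;  python3 - <<'E'
from h import *
B,db=grab('side','s')
cv2.imwrite('pics/s1.png',cv2.resize(B[230:350,140:300],(800,600),interpolation=cv2.INTER_CUBIC)[:,:,::-1])
P=cloud('side',cv2.medianBlur(db,3))
q=P[(np.hypot(P[...,0]-642,P[...,1]-161)<40)&(P[...,2]>20)&(P[...,2]<60)];r2=cv2.minAreaRect(q[:,:2].astype(np.float32));print('b2 placed',r2,np.percentile(q[:,2],97))
E
```

```text
t 42.95 p [576.3 351.1  68.4] jaw -36.5 tooldown [ 0.001  0.001 -1.   ] q [0.54 0.56 1.62 0.   0.96 1.18] F [-0.3 -0.5 -1.3] open 37.4
shift [  10.7 -200.2   -2.4] rot [-0.001  0.002 -0.744] jaw to -79.1
shift [  10.7 -200.2   -2.4] rot [-2.000e-03 -1.000e-03  2.398e+00] jaw to 100.9
b2 placed ((640.7576293945312, 161.20309448242188), (34.14033889770508, 39.31999588012695), 8.879950523376465) 45.32719258556518
```

View pics/s1.png

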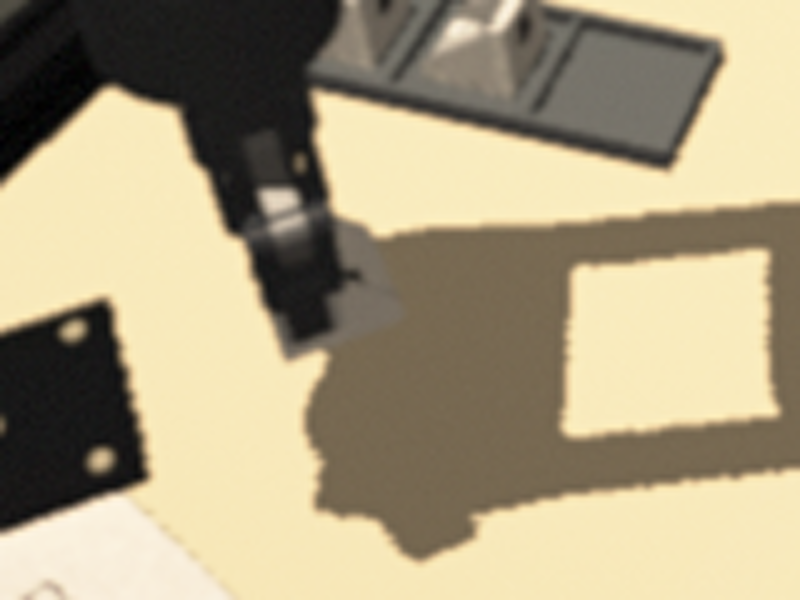

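Call:
step_arm:
  rows:
    - [0,-12,0,0,0,-0.05,28]
    - [2,-38,0,0,0,-0.15,28]
    - [4,-72,0,0,0,-0.27,28]
    - [6,-107,0,0,0,-0.4,28]
    - [8,-142,0,0,0,-0.53,28]
    - [9.5,-172,0,0,0,-0.65,28]
    - [10.7,-195,0,0,0,-0.74,28]
    - [10.7,-200,-2,0,0.001,-0.744,28]

```text
clock: 44.0
eef_pos: [586.7, 149.2, 66.1]
tcp_rot: [2.418, 1.571, 1.034]
contact_force: [0.2, 0.2, -0.8]
opening: 0.442
```

```bash
python3 go.py 587 150.9 1.3 100.9
```

```text
t 44.0 p [586.7 149.2  66.1] jaw -79.3 tooldown [ 0.  0. -1.] q [0.25 0.48 1.78 0.   0.88 1.63] F [ 0.2  0.2 -0.8] open 37.8
shift [  0.3   1.7 -64.8] rot [-0.     0.     0.004] jaw to -79.1
shift [  0.3   1.7 -64.8] rot [ 0.     0.    -3.138] jaw to -259.1
```

Call:
step_arm:
  rows:
    - [0,1.7,-8,0,0,0.004,28]
    - [0,1.7,-20,0,0,0.004,28]
    - [0,1.7,-32,0,0,0.004,28]
    - [0,1.7,-44,0,0,0.004,28]
    - [0,1.7,-54,0,0,0.004,28]
    - [0,1.7,-61,0,0,0.004,28]
    - [0,1.7,-65,0,0,0.004,28]
    - [0,1.7,-65,0,0,0.004,28]

```text
clock: 45.0
eef_pos: [586.7, 150.9, 1.0]
tcp_rot: [2.936, 1.571, 1.556]
contact_force: [0.8, 0.3, -0.3]
opening: 0.436
```

```bash
python3 go.py 587 150.9 -13.8 100.9;python3 - <<'E'
from h import *
B,db=grab('side','t')
cv2.imwrite('pics/t1.png',cv2.resize(B[180:280,170:310],(800,571),interpolation=cv2.INTER_CUBIC)[:,:,::-1])
E
```

```text
t 45.0 p [586.7 150.9   1. ] jaw -79.1 tooldown [ 0.  0. -1.] q [0.25 0.57 1.81 0.   0.76 1.63] F [ 0.8  0.3 -0.3] open 37.2
shift [  0.3   0.  -14.8] rot [-0.  0. -0.] jaw to -79.1
shift [  0.3   0.  -14.8] rot [-0.    -0.     3.141] jaw to 100.9
```

View pics/t1.png

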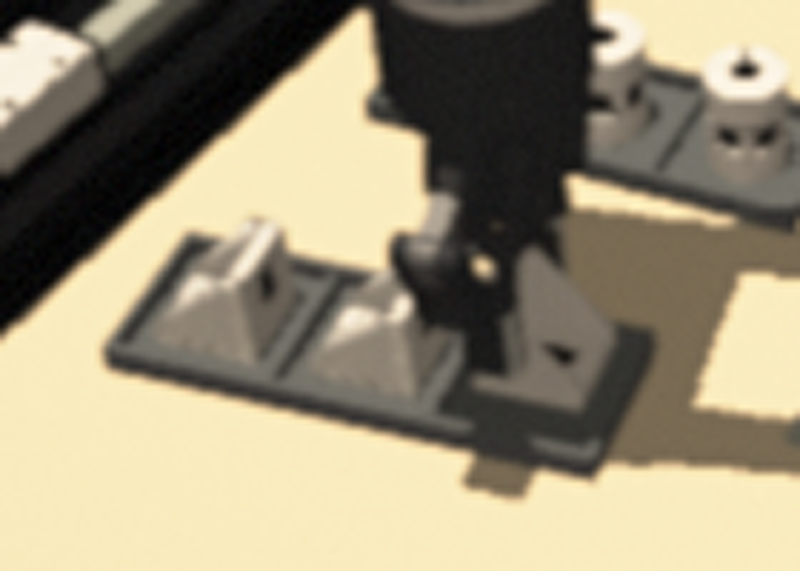

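Call:
step_arm:
  rows:
    - [0,0,-4,0,0,0,28]
    - [0,0,-8,0,0,0,28]
    - [0,0,-11,0,0,0,28]
    - [0,0,-13,0,0,0,28]
    - [0,0,-14,0,0,0,28]
    - [0,0,-14.8,0,0,0,28]
    - [0,0,-15,0,0,0,28]
    - [0,0,-15,0,0,0,28]

```text
clock: 46.05
eef_pos: [586.9, 150.9, -13.7]
tcp_rot: [1.997, 1.57, 0.617]
contact_force: [-0.9, 0.5, -0.4]
opening: 0.435
```

Call:
step_arm:
  rows:
    - [0,0,0,0,0,0,38]
    - [0,0,0,0,0,0,42]
    - [0,0,0,0,0,0,48]
    - [0,0,0,0,0,0,56]
    - [0,0,0,0,0,0,65]
    - [0,0,0,0,0,0,72]
    - [0,0,0,0,0,0,75]
    - [0,0,0,0,0,0,75]

```text
clock: 47.05
eef_pos: [586.9, 150.9, -13.7]
tcp_rot: [1.98, 1.57, 0.6]
contact_force: [0.1, 0.3, 0.7]
opening: 0.883
```

Call:
step_arm:
  rows:
    - [0,0,10,0,0,0,75]
    - [0,0,25,0,0,0,75]
    - [0,0,45,0,0,0,85]
    - [0,0,65,0,0,0,85]
    - [0,0,90,0,0,0,85]
    - [0,0,115,0,0,0,85]
    - [0,0,140,0,0,0,85]
    - [0,0,150,0,0,0,85]

```text
clock: 48.05
eef_pos: [587.9, 151.2, 139.0]
tcp_rot: [1.68, 1.567, 0.3]
contact_force: [0.1, 0.1, -0.0]
opening: 0.992
```

```bash
python3 go.py 400 500 200 n
```

```text
t 48.05 p [587.9 151.2 139. ] jaw -79.1 tooldown [ 0.004  0.001 -1.   ] q [0.25 0.39 1.73 0.   1.02 1.63] F [ 0.1  0.1 -0. ] open 84.7
shift [-187.9  348.8   61. ] rot [-0.001  0.004  0.   ] jaw to -79.1
shift [-187.9  348.8   61. ] rot [ 6.000e-03  2.000e-03 -3.142e+00] jaw to 100.9
```

Call:
step_arm:
  rows:
    - [-10,-17,15,0,0,0,85]
    - [-35,-60,30,0,0,0,85]
    - [-65,-112,45,0,0,0,85]
    - [-95,-164,60,0,0,0,85]
    - [-125,-216,60,0,0,0,85]
    - [-155,-268,60,0,0,0,85]
    - [-180,-310,60,0,0,0,85]
    - [-190,-328,60,0,0,0,85]

```text
clock: 49.05
eef_pos: [396.2, -178.4, 199.2]
tcp_rot: [1.639, 1.567, 0.257]
contact_force: [0.0, 0.6, 0.5]
opening: 0.996
```

Call:
step_arm:
  rows:
    - [-20,-40,0,0,0,0,85]
    - [-48,-90,0,0,0,0,85]
    - [-75,-142,0,0,0,0,85]
    - [-105,-195,0,0,0,0,85]
    - [-135,-250,0,0,0,0,85]
    - [-165,-305,0,0,0,0,85]
    - [-190,-350,0,0,0,0,85]
    - [-200,-370,0,0,0,0,85]

```text
clock: 50.05
eef_pos: [194.5, -550.2, 198.9]
tcp_rot: [1.666, 1.567, 0.281]
contact_force: [0.5, 0.3, 0.7]
opening: 0.996
```

```bash
python3 go.py; python3 - <<'E'
from h import *
B,_=grab('side','z');A,_=grab('top','z')
x=cv2.resize(B[120:320,160:440],(800,571),interpolation=cv2.INTER_CUBIC);cv2.imwrite('pics/z1.png',x[:,:,::-1])
E
```

```text
t 50.05 p [ 194.5 -550.2  198.9] jaw -79.3 tooldown [ 0.003  0.001 -1.   ] q [-1.24  0.29  1.73  0.    1.13  0.15] F [0.5 0.3 0.7] open 85.1
```

View pics/z1.png

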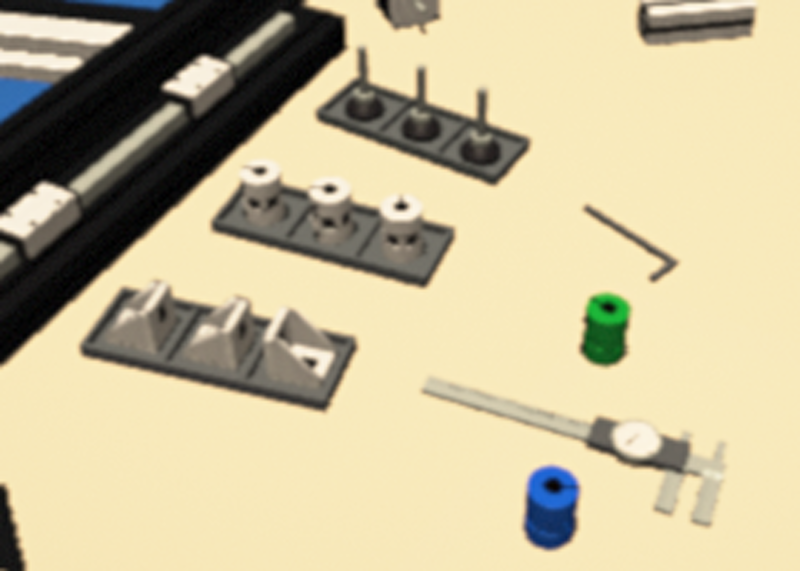

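View pics/z_top.png

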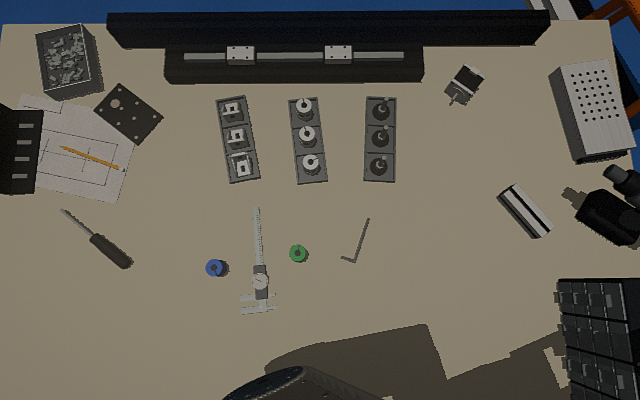

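All nine pockets hold a part. As a last check I'll measure heights and confirm the caliper and look-alikes haven't moved.

```bash
python3 - <<'E'
from h import *
for n in('top','side'):
    _,d=load(n,'z');P=cloud(n,cv2.medianBlur(d,3))
    for nm,x,y in(('b-66',578,149),('b0',642,162),('bfix',707,174),('c-66',573,-5),('c0',638,2),('cfix',704,9),('f-66',572,-160),('f0',638,-165)):
        q=P[(np.hypot(P[...,0]-x,P[...,1]-y)<30)&(P[...,2]>20)&(P[...,2]<90)]
        print(n,nm,np.percentile(q[:,2],96).round(1),q[:,:2].mean(0).round(1))
a,_=load('top','a');z,_=load('top','z')
df=np.abs(a.astype(int)-z).sum(2)
print('caliper',df[205:316,238:280].mean(),'blue',df[255:280,203:230].mean(),'green',df[242:266,286:310].mean(),'table',df[230:260,150:190].mean())
E
python3 -c "
from h import *
print(order.sign_off())"
```

```text
top b-66 46.0 [584.5 151.2]
top b0 46.0 [628.5 159.2]
top bfix 45.7 [692.3 172.5]
top c-66 52.8 [568.9  -4.3]
top c0 52.8 [633.3   2.4]
top cfix 52.6 [698.7   8.8]
top f-66 78.8 [ 570.1 -158.4]
top f0 78.2 [ 636.7 -165.2]
side b-66 45.7 [585.8 153.8]
side b0 45.4 [633.5 164.1]
side bfix 45.6 [697.8 177.6]
side c-66 52.4 [571.3   2.3]
side c0 52.4 [635.6   9.2]
side cfix 52.3 [701.3  15.5]
side f-66 76.8 [ 574.  -156.4]
side f0 77.4 [ 640.5 -164. ]
caliper 3.4461604461604463 blue 3.9096296296296296 green 3.75 table 3.405
the job is handed in; nothing more can be done
None
```

All five loose parts are in their trays and the job is handed in at about 50 s of the 144 s. Each tray is full: three brackets, three couplings and three levelling feet, all standing upright. The arm is back on the right-hand side, touching nothing.

**What I did:** I placed the two couplings first, then the foot, then the two brackets.

**First grasp failed:** the shut fingers came down on top of the far coupling with about 20 N, and the coupling did not move. The fingertips sit about 30 mm above the TCP reading, seen both from that contact and in the side picture. I corrected every later move for this, and the remaining grasps worked first time.

**Final checks:**
- **Heights:** each placed part stands within about 0.6 mm of the fixed part of its kind, in both camera views.
- **Caliper and look-alikes:** the caliper and the blue and green parts are unchanged from the first picture, apart from image noise.
- **Disagreement:** the two cameras differ by 2–3 mm in x, about as much as their calibration allows. I used averages, and the parts sit clear of the pocket walls.

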